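# Unstack the coil parts into their coloured dishes

### The arm

A 7-joint arm with a two-finger parallel gripper is mounted at the origin on a cart in front of the work surface, level with it; the furniture and walls round the work are solid. World frame = base frame: x ahead of the robot, y to its left, z up, the work surface at z = 0. Lengths are in m, angles in rad, forces in N, time in s.
With the tool pointing down it reaches from about 0.425 to 0.825 m from the base axis. Payload 3.6 kg.
Tool frame: the origin (TCP) lies on the centre line of the jaws, within the pads' length; the fingertips stand 17 mm ahead of it and the grasp point (between the pads) lies 2 mm behind it; z points along the fingers, y is the line along which they close (so a half turn about z gives the same grasp; the last joint's range is limited). The gripper opens to 93 mm and grips with 3 to 60 N. Pads are 15 mm wide; open, the fingers measure 128 mm over their backs; the gripper's body (75 mm by 188 mm) begins 65 mm behind the grasp point.
Start: joints at [-1.312, 0.615, -0.013, 1.423, 0.008, 1.103, -0.04], TCP at [0.183, 0.624, 0.236] pointing down, gripper open.
Joint ranges: [-3.12, 3.12], [-0.3, 2.06], [-1.34, 1.32], [0.26, 2.42], [-1.36, 4.5], [0.01, 1.98], [-2.84, 2.84]. Speed limits (rad/s): [2.79, 2.79, 3.14, 3.14, 3.14, 3.14, 3.14].

### API

Orientations are given as [roll, pitch, yaw] about the fixed x, y, z axes, in that order (R = Rz(yaw) Ry(pitch) Rx(roll)).
In Python, from bench import readout, optics, workorder gives the robot as it stands.
- The arm moves only by the shell command python3 -m pendant 'ROWS' [FORCE]. ROWS is JSON, a list of rows, each an object of numbers: "wx", "wy", "wz": the turn, a rotation vector about the tool's x, y, z in rad; "dx", "dy", "dz": the shift along the tool's x, y, z in cm; "fingers": the closure, from -1 (fully open) to 1 (shut), so that 0 is half open. A call has exactly 5 rows; each row shifts and turns the commanded pose from where the row before left it, along the tool's axes as they then stand; what a row does not reach is not made up. A row lasts 1/12 s, in which the tool goes at most 41.7 mm and 7.16 degrees, less where a joint would pass 70% of its speed; a pose out of reach is approached as far as the arm can. A call with a gripper value outside its range is refused whole. The fingers move at their own pace and stop on an object; FORCE is the grip in N (left out, the last holds). Time passes only in rows, so rows that do not move let the fingers close, or fill a call up. It gives the time, the measured TCP pose, the force, the opening and the grip force at its end, in the units of the state.
- readout.read_state(): the state, without advancing time (a new reading comes with each control period).
- optics.camera(name): name is "scene" or "top"; returns the picture (420x560x3 uint8, blue, green, red); there is no depth.
- optics.camera_info(name): a dict with "K" (3x3 intrinsics, pixels), "R" (3x3) and "t" (3): a world point X has camera coordinates R X + t. Camera axes: x right, y down, z forward; pixel columns grow to the right and rows downward; lengths in m; the calibration is good to about 2 mm. A picture is of the moment at which its call begins. camera_info takes no time and is no camera call.
- workorder.sign_off(): hands the job in; it is judged then, once.
The state is a dict: "clock": time; "qpos": joint angles; "joint_vel": joint speeds; "joint_efforts": joint torques, N m; "tcp_pos": TCP position; "eef_rot": TCP orientation; "ft_force": force on the tool from outside, world axes, zero at the start; "ft_torque": the same for the moment, N m; "gripper_width": finger opening in m; "gripper_force": force on a finger pad.
Only numpy, scipy, OpenCV 4.12 (cv2) and the standard library are available. Lean on these libraries where they do the work, as an engineer would, in place of code of your own. Each camera call takes 0.05 s, during which the arm holds its last target. There are 200 camera calls.

### The job

Take the two stacks of parts apart and set each part the right way up in the middle of its own parts dish, ready for assembly: the porcelain insulator in the red dish, the steel block in the blue, the coil bobbin in the green, the brass bush in the yellow and the terminal board in the white. Take the stacks down from the top and let no part tip over on the way.

Things in the scene. Friction and masses are not known exactly. Their poses are not given: they have to be found in the camera images.
- insulator: white porcelain insulator, small, ribbed and round with a domed top, 34 mm diameter, 46 mm high; at the start the top of the taller stack (it stands on the steel block). Grip round its middle. (White insulators at the back of the bench are not part of the job.) Origin: centre of its underside; z up.
- steel_block: plain grey steel block, 32 mm along its own x, 45 mm along its own y, 28 mm high; at the start lies flat in the middle of the taller stack, on the bobbin. Grip it across its 32 mm width. Origin: centre of its underside; z up.
- bobbin: coil bobbin wound with copper wire, standing upright: two dark round flanges 56 mm in diameter and 3 mm thick, at the bottom and the top, winding 45 mm in diameter between them, 48 mm high; at the start the bottom of the taller stack, on the bench. It can be gripped from above by the rim of its top flange. Origin: centre of its underside; z up.
- brass_bush: yellow brass bush, a plain ring 34 mm outside diameter, 30 mm high, with a bore; at the start stands on end on the terminal board, as the top of the lower stack. Origin: centre of its underside; z up.
- terminal_board: red-brown insulating terminal board, rectangular, 44 mm along its own x, 56 mm along its own y, 16 mm thick, with a small brass stud 3 mm high at each corner; at the start lies flat on the bench, the bottom of the lower stack. Grip it across its 44 mm width. Origin: centre of its underside; z up.
- dish_red: red plastic parts dish, round and shallow, fixed to the bench, one of five alike but for the colour: 98 mm across outside, 92 mm inside, rim 7 mm high, flat floor 4 mm above the bench. Origin: centre of its underside, z up. Four dishes stand in a row along y, about 145 mm apart, beyond the stacks; the fifth stands nearer, at the robot's right. Which colour stands where changes.
- dish_blue: blue plastic parts dish, round and shallow, fixed to the bench, one of five alike but for the colour: 98 mm across outside, 92 mm inside, rim 7 mm high, flat floor 4 mm above the bench. Origin: centre of its underside, z up. Four dishes stand in a row along y, about 145 mm apart, beyond the stacks; the fifth stands nearer, at the robot's right. Which colour stands where changes.
- dish_green: green plastic parts dish, round and shallow, fixed to the bench, one of five alike but for the colour: 98 mm across outside, 92 mm inside, rim 7 mm high, flat floor 4 mm above the bench. Origin: centre of its underside, z up. Four dishes stand in a row along y, about 145 mm apart, beyond the stacks; the fifth stands nearer, at the robot's right. Which colour stands where changes.
- dish_yellow: yellow plastic parts dish, round and shallow, fixed to the bench, one of five alike but for the colour: 98 mm across outside, 92 mm inside, rim 7 mm high, flat floor 4 mm above the bench. Origin: centre of its underside, z up. Four dishes stand in a row along y, about 145 mm apart, beyond the stacks; the fifth stands nearer, at the robot's right. Which colour stands where changes.
- dish_white: white plastic parts dish, round and shallow, fixed to the bench, one of five alike but for the colour: 98 mm across outside, 92 mm inside, rim 7 mm high, flat floor 4 mm above the bench. Origin: centre of its underside, z up. Four dishes stand in a row along y, about 145 mm apart, beyond the stacks; the fifth stands nearer, at the robot's right. Which colour stands where changes.
Not all that is in view belongs to the job. Leave any orange look-alike of the insulator alone.

How it is judged:
At the end, for the whole second after the job is handed in: Insulator in the red dish, steel block in the blue, bobbin in the green, brass bush in the yellow, terminal board in the white: each standing flat on the dish floor, upright within 0.12 rad, its centre within 13 mm of the dish's centre, released and at rest (horizontal distance between insulator and dish_red below 0.013 m and z of insulator in the frame of dish_red between 0.001 and 0.008 m and angle between each of insulator, steel_block, bobbin, brass_bush, terminal_board's own z axis and vertical below 0.12 rad and linear speed of each of insulator, steel_block, bobbin, brass_bush, terminal_board below 0.02 m/s and contact force between each of insulator, steel_block, bobbin, brass_bush, terminal_board and the fingers below 0.05 N and horizontal distance between steel_block and dish_blue below 0.013 m and z of steel_block in the frame of dish_blue between 0.001 and 0.008 m and horizontal distance between bobbin and dish_green below 0.013 m and z of bobbin in the frame of dish_green between 0.001 and 0.008 m and horizontal distance between brass_bush and dish_yellow below 0.013 m and z of brass_bush in the frame of dish_yellow between 0.001 and 0.008 m and horizontal distance between terminal_board and dish_white below 0.013 m and z of terminal_board in the frame of dish_white between 0.001 and 0.008 m); the robot touches nothing.
It fails at once if a part is tipped over (more than 0.7 rad from upright) (angle between any of insulator, steel_block, bobbin, brass_bush, terminal_board's own z axis and vertical above 0.7 rad).
It fails at once if a part is lifted (more than 20 mm) while another still stands on it ((height (world z) of steel_block above 0.068 m and contact force between insulator and steel_block above 0.1 N) or (height (world z) of bobbin above 0.02 m and contact force between steel_block and bobbin above 0.1 N) or (height (world z) of terminal_board above 0.02 m and contact force between brass_bush and terminal_board above 0.1 N)).
It also fails if it takes over 120 s, if anything falls off the work surface, if the arm or the gripper's body presses on something with over 40 N, if the wrist force passes 120 N, or if a joint passes its speed limit or range.

## Working session

There is one attempt and no reset: what is moved stays moved. The work goes in short steps, Python scripts to look and compute and a shell command to move; the robot and the scene stay as the last step left them, time stands still between calls to the robot, and variables do not carry over. Pictures are saved under pics/ and viewed, at most 14 in all, crops included, and the job is handed in when it is done.

```bash
ls; mkdir -p pics
python3 - <<'E'
from bench import readout, optics
import cv2,numpy as np
for n in("scene","top"):
    im=optics.camera(n); cv2.imwrite(f"pics/{n}0.png",im); i=optics.camera_info(n)
    print(n,np.round(i["K"],1).tolist(),np.round(i["R"],4).tolist(),np.round(i["t"],4).tolist())
s=readout.read_state();print({k:np.round(v,3).tolist() for k,v in s.items()})
E
```

```text
pics
scene [[528.2, 0.0, 278.1], [0.0, 528.2, 208.6], [0.0, 0.0, 1.0]] [[0.5907, -0.8065, 0.0261], [-0.3192, -0.2633, -0.9104], [0.7411, 0.5294, -0.413]] [-0.2456, 0.2449, 1.0438]
top [[415.3, 0.0, 282.5], [0.0, 415.3, 208.1], [0.0, 0.0, 1.0]] [[-0.0176, -0.9993, -0.0344], [-0.9929, 0.0215, -0.1173], [0.118, 0.0321, -0.9925]] [0.0856, 0.5086, 1.0106]
{'clock': 0.1, 'qpos': [-1.313, 0.616, -0.013, 1.425, 0.008, 1.103, -0.04], 'joint_vel': [-0.0, -0.001, -0.001, -0.004, 0.0, -0.0, 0.0], 'joint_efforts': [0.002, -46.004, 0.21, -16.625, -0.061, 0.017, 0.0], 'tcp_pos': [0.182, 0.623, 0.235], 'eef_rot': [-3.139, 0.0, 2.857], 'ft_force': [0.245, -0.133, 0.511], 'ft_torque': [-0.063, -0.011, 0.038], 'gripper_force': 0.0, 'gripper_width': 0.093}
```

View pics/scene0.png

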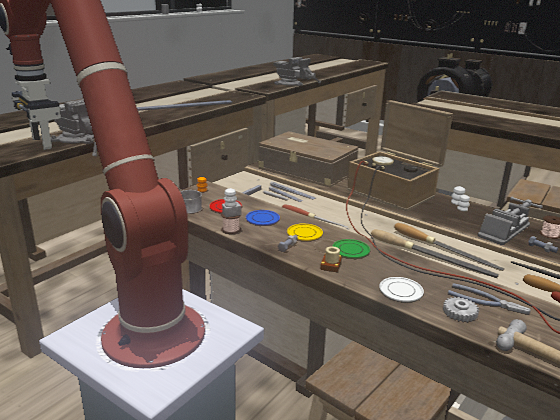

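View pics/top0.png

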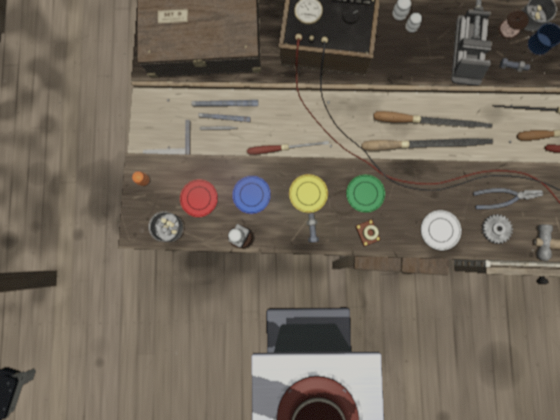

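```bash
cat > h.py <<'E'
from bench import readout, optics
import cv2,numpy as np
def ray(cam,u,v,z=0.):
    i=optics.camera_info(cam);K,R,t=map(np.array,(i["K"],i["R"],i["t"]))
    o=-R.T@t;d=R.T@np.linalg.inv(K)@[u,v,1];return o+d*(z-o[2])/d[2]
def proj(cam,X):
    i=optics.camera_info(cam);K,R,t=map(np.array,(i["K"],i["R"],i["t"]))
    p=K@(R@np.array(X)+t);return p[:2]/p[2]
def blobs(im,lo,hi,roi,amin=10):
    """centroid,area,bbox of HSV-range blobs inside roi (x0,y0,x1,y1)"""
    x0,y0,x1,y1=roi;m=cv2.inRange(cv2.cvtColor(im[y0:y1,x0:x1],cv2.COLOR_BGR2HSV),lo,hi)
    n,l,s,c=cv2.connectedComponentsWithStats(m)
    return sorted([(s[k,4],c[k]+[x0,y0],s[k,:4]+[x0,y0,0,0]) for k in range(1,n) if s[k,4]>=amin],key=lambda b:-b[0])
def tilemove(dX,dY,dZ,yaw):
    c,s=np.cos(yaw),np.sin(yaw);return np.round([100*(c*dX+s*dY),100*(s*dX-c*dY),-100*dZ],2)
E
python3 - <<'E'
from h import *
T=cv2.imread("pics/top0.png");S=cv2.imread("pics/scene0.png")
D={"red":((0,150,60),(6,255,255),(175,175,222,222),(205,193,245,216)),"blue":((105,120,50),(125,255,255),(228,170,275,218),(240,205,285,230)),
"yellow":((22,150,80),(34,255,255),(285,170,332,215),(284,218,328,246)),"green":((50,100,40),(85,255,255),(342,170,390,215),(328,234,374,262)),
"white":((0,0,120),(180,40,255),(415,205,466,255),(375,272,428,306))}
for n,(lo,hi,rt,rs) in D.items():
    for cam,im,r in(("top",T,rt),("scene",S,rs)):
        b=blobs(im,lo,hi,r)[0];x,y,w,h=b[2]
        print(n,cam,b[0],np.round(b[1],1),b[2],"bbox ctr",np.round(ray(cam,x+(w-1)/2,y+(h-1)/2,.007),3),"cen",np.round(ray(cam,*b[1],.006),3), "w",round(w*ray(cam,1,0)[0]*0+np.linalg.norm(ray(cam,x,y+h/2,.007)-ray(cam,x+w,y+h/2,.007)),3))
a=cv2.resize(T[205:265,210:300],None,fx=8,fy=8,interpolation=cv2.INTER_CUBIC)[:, :400]
b=cv2.resize(T[205:265,340:400],None,fx=6.66,fy=8,interpolation=cv2.INTER_CUBIC)
cv2.imwrite("pics/c1.png",np.hstack([a,b]))
a=cv2.resize(S[180:240,205:255],None,fx=8,fy=8,interpolation=cv2.INTER_CUBIC)
b=cv2.resize(S[235:285,310:360],None,fx=8,fy=9.6,interpolation=cv2.INTER_CUBIC)
cv2.imwrite("pics/c2.png",np.hstack([a,b]))
E
```

```text
red top 395 [194.4 206.4] [181 193  35  24] bbox ctr [0.527 0.295 0.007] cen [0.523 0.305 0.006] w 0.091
red scene 141 [216.8 205. ] [210 199  15  14] bbox ctr [0.523 0.307 0.007] cen [0.527 0.311 0.006] w 0.045
blue top 410 [248.6 203. ] [234 192  33  21] bbox ctr [0.531 0.16  0.007] cen [0.529 0.164 0.006] w 0.085
blue scene 399 [262.3 217. ] [246 210  34  15] bbox ctr [0.546 0.152 0.007] cen [0.547 0.153 0.006] w 0.098Traceback (most recent call last):
  File "<stdin>", line 8, in <module>
IndexError: list index out of range
```

Run:
```python
from h import *
T=cv2.imread("pics/top0.png");S=cv2.imread("pics/scene0.png")
for im,pts in((T,[(199,185),(199,198),(199,205),(252,182),(252,195),(309,180),(309,193),(366,180),(366,193),(441,230),(441,218),(225,170)]),(S,[(220,207),(305,232),(350,249),(402,288)])):
    h=cv2.cvtColor(im,cv2.COLOR_BGR2HSV);print([h[v,u].tolist() for u,v in pts])
a=cv2.resize(T[205:265,215:265],None,fx=8,fy=8,interpolation=cv2.INTER_CUBIC)
b=cv2.resize(T[205:265,345:395],None,fx=8,fy=8,interpolation=cv2.INTER_CUBIC)
cv2.imwrite("pics/c1.png",np.hstack([a,b]))
a=cv2.resize(S[180:240,205:255],None,fx=8,fy=8,interpolation=cv2.INTER_CUBIC)
b=cv2.resize(S[230:290,305:355],None,fx=8,fy=8,interpolation=cv2.INTER_CUBIC)
cv2.imwrite("pics/c2.png",np.hstack([a,b]))
```

```text
[[1, 138, 165], [1, 147, 182], [1, 152, 186], [114, 102, 155], [112, 117, 175], [29, 117, 200], [29, 114, 203], [67, 113, 145], [67, 108, 151], [24, 6, 204], [30, 6, 168], [14, 56, 110]]
[[2, 227, 219], [26, 255, 242], [65, 162, 156], [45, 2, 244]]
```

View pics/c1.png

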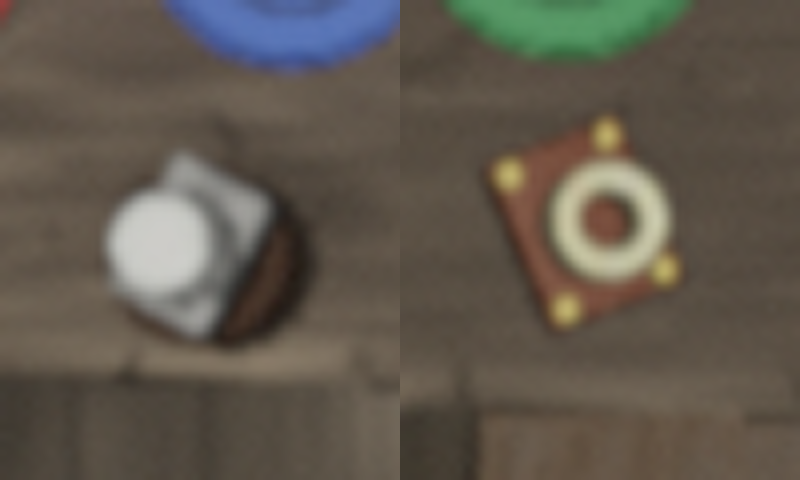

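View pics/c2.png

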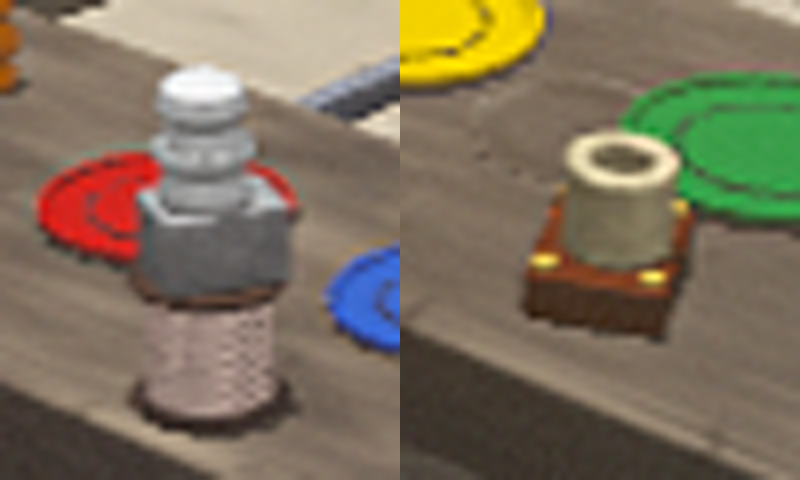

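Run:
```python
from h import *
T=cv2.imread("pics/top0.png");S=cv2.imread("pics/scene0.png")
D={"red":((0,100,60),(5,255,255),(175,175,222,222),(205,193,245,216)),"blue":((100,80,40),(125,255,255),(228,170,275,218),(240,205,285,230)),
"yellow":((22,90,80),(34,255,255),(285,170,332,215),(284,218,328,246)),"green":((50,70,40),(85,255,255),(342,170,390,215),(328,234,374,262)),
"white":((0,0,120),(180,30,255),(415,205,466,255),(375,272,428,306))}
for n,(lo,hi,rt,rs) in D.items():
    for cam,im,r in(("top",T,rt),("scene",S,rs)):
        b=blobs(im,lo,hi,r)[0];x,y,w,h=b[2]
        print(n,cam,b[0],b[2],"bbox",np.round(ray(cam,x+(w-1)/2,y+(h-1)/2,.006),3)[:2],"cen",np.round(ray(cam,*b[1],.006),3)[:2])
p=lambda u,v,z,c="top":np.round(ray(c,u,v,z)[:2],4)
print("ins top-dome",p(234.8,235.3,.115), "scene ins dome/mid", p(205+205/8,180+85/8,.12,"scene"),p(205+205/8,180+155/8,.098,"scene"))
A,B,C=[p(*q,.076) for q in((237.9,223.8),(249.6,230.6),(240.9,247.2))]
print("block",A,B,C,(A+C)/2,"yaw of long",np.arctan2(*(C-B)[::-1]),np.linalg.norm(C-B),np.linalg.norm(A-B))
st=np.array([p(*q,.019) for q in((358.5,226.9),(370.9,221.9),(378.1,238.8),(365.9,243.8))]);print("studs",st,st.mean(0),np.arctan2(*(st[3]-st[0])[::-1]),np.linalg.norm(st-np.roll(st,1,0),axis=1))
print("bush top",p(345+210/8,205+219/8,.046),p(305+222/8,230+158/8,.046,"scene"))
print("bobbin base scene",p(205+210/8,180+400/8,0.002,"scene"))
```

```text
red top 1150 [180 179  38  39] bbox [0.544 0.294] cen [0.545 0.294]
red scene 153 [209 199  16  14] bbox [0.524 0.31 ] cen [0.526 0.31 ]
blue top 1094 [233 176  37  38] bbox [0.551 0.157] cen [0.551 0.157]
blue scene 419 [246 210  34  15] bbox [0.548 0.153] cen [0.548 0.153]
yellow top 1243 [289 174  39  39] bbox [0.551 0.01 ] cen [0.551 0.01 ]
yellow scene 467 [287 223  36  18] bbox [0.548 0.007] cen [0.55  0.007]
green top 1186 [346 174  40  39] bbox [ 0.548 -0.137] cen [ 0.548 -0.137]
green scene 522 [332 239  38  19] bbox [ 0.544 -0.139] cen [ 0.547 -0.141]
white top 1296 [421 210  41  41] bbox [ 0.449 -0.323] cen [ 0.45  -0.322]
white scene 843 [379 277  45  25] bbox [ 0.445 -0.324] cen [ 0.448 -0.324]
ins top-dome [0.4398 0.1835] scene ins dome/mid [0.4324 0.1727] [0.4263 0.1678]
block [0.4694 0.1817] [0.4525 0.1537] [0.4134 0.1748] [0.4414  0.17825] yaw of long 2.646736650778918 0.04442994485704436 0.032704892600343434
studs [[ 0.4602 -0.1141]
 [ 0.4721 -0.1455]
 [ 0.4294 -0.1616]
 [ 0.4175 -0.1308]] [ 0.4448 -0.138 ] -2.768781547824632 [0.04584954 0.03357931 0.04563442 0.03301893]
bush top [ 0.4443 -0.1405] [ 0.4423 -0.1429]
bobbin base scene [0.4337 0.1733]
```

The crops show the insulator, block and bobbin stack at top px (235,235), and the bush and board stack at (369,233). There are three kinds of insulator candidate:
- The orange look-alike at (139,178) is the wrong colour.
- The white ones at (402,8) and (414,22) are at the back of the bench.
- The white domed one at (235,235) stands on the steel block, so it is the one meant, and the crop confirms it.

I'll move above the tall stack now.

```bash
python3 -m pendant '[{"wz":0.104,"fingers":-1},{"wz":0.103,"fingers":-1},{"fingers":-1},{"dx":-2.91,"dy":-1.77,"fingers":-1},{"dx":-2.91,"dy":-1.77,"fingers":-1}]' 15
python3 -m pendant '[{"dx":-2.91,"dy":-1.77,"fingers":-1},{"dx":-2.91,"dy":-1.77,"fingers":-1},{"dx":-2.91,"dy":-1.77,"fingers":-1},{"dx":-2.91,"dy":-1.77,"fingers":-1},{"dx":-2.91,"dy":-1.77,"fingers":-1}]'
python3 -m pendant '[{"dx":-2.91,"dy":-1.77,"fingers":-1},{"dx":-2.91,"dy":-1.77,"fingers":-1},{"dx":-2.91,"dy":-1.77,"fingers":-1},{"dx":-2.91,"dy":-1.77,"fingers":-1},{"dx":-2.91,"dy":-1.77,"fingers":-1}]'
cat >> h.py <<'E'
def go(x,y,z,yaw=None):
    s=readout.read_state();p=s["tcp_pos"];r=s["eef_rot"][2]
    print("tcp",np.round(p,4),"rot",np.round(s["eef_rot"],3),"w",round(s["gripper_width"],4),"f",round(s["gripper_force"],1),"t",s["clock"],"q7",round(s["qpos"][6],2))
    print("d total cm",tilemove(x-p[0],y-p[1],z-p[2],r), "wz",None if yaw is None else round(-((yaw-r+np.pi/2)%np.pi-np.pi/2),3))
E
python3 -c "
from h import *
go(.441,.183,.1,2.647)"
```

```text
tcp [0.1824 0.6232 0.2346] rot [-3.139  0.     2.857] w 0.0932 f 0.0 t 0.1 q7 -0.04
d total cm [-37.18 -34.99  13.46] wz 0.21schema error: expected keys wx, wy, wz, dx, dy, dz, fingers
schema error: expected keys wx, wy, wz, dx, dy, dz, fingers
schema error: expected keys wx, wy, wz, dx, dy, dz, fingers
```

```bash
python3 -m pendant '[{"wx":0,"wy":0,"wz":0.104,"dx":0,"dy":0,"dz":0,"fingers":-1},{"wx":0,"wy":0,"wz":0.103,"dx":0,"dy":0,"dz":0,"fingers":-1},{"wx":0,"wy":0,"wz":0,"dx":0,"dy":0,"dz":0,"fingers":-1},{"wx":0,"wy":0,"wz":0,"dx":-2.9,"dy":-1.77,"dz":0,"fingers":-1},{"wx":0,"wy":0,"wz":0,"dx":-2.9,"dy":-1.77,"dz":0,"fingers":-1}]' 15
python3 -m pendant '[{"wx":0,"wy":0,"wz":0,"dx":-2.9,"dy":-1.77,"dz":0,"fingers":-1},{"wx":0,"wy":0,"wz":0,"dx":-2.9,"dy":-1.77,"dz":0,"fingers":-1},{"wx":0,"wy":0,"wz":0,"dx":-2.9,"dy":-1.77,"dz":0,"fingers":-1},{"wx":0,"wy":0,"wz":0,"dx":-2.9,"dy":-1.77,"dz":0,"fingers":-1},{"wx":0,"wy":0,"wz":0,"dx":-2.9,"dy":-1.77,"dz":0,"fingers":-1}]'
python3 -m pendant '[{"wx":0,"wy":0,"wz":0,"dx":-2.9,"dy":-1.77,"dz":0,"fingers":-1},{"wx":0,"wy":0,"wz":0,"dx":-2.9,"dy":-1.77,"dz":0,"fingers":-1},{"wx":0,"wy":0,"wz":0,"dx":-2.9,"dy":-1.77,"dz":0,"fingers":-1},{"wx":0,"wy":0,"wz":0,"dx":-2.9,"dy":-1.77,"dz":0,"fingers":-1},{"wx":0,"wy":0,"wz":0,"dx":-2.9,"dy":-1.77,"dz":0,"fingers":-1}]'
python3 -c "
from h import *
go(.441,.183,.1,2.647)"
```

```text
clock: 0.52
tcp_pos: [0.2151, 0.5657, 0.2346]
eef_rot: [-3.141, -0.001, 2.658]
ft_force: [1.8, -0.3, 0.2]
gripper_width: 0.0932
gripper_force: 0.0
clock: 0.93
tcp_pos: [0.3035, 0.4171, 0.2355]
eef_rot: [-3.141, 0.0, 2.653]
ft_force: [1.3, -0.0, 0.5]
gripper_width: 0.093
gripper_force: 0.0
clock: 1.35
tcp_pos: [0.3895, 0.2706, 0.2356]
eef_rot: [-3.141, 0.0, 2.653]
ft_force: [1.0, 0.1, -0.5]
gripper_width: 0.0931
gripper_force: 0.0
tcp [0.3895 0.2706 0.2356] rot [-3.141  0.     2.653] w 0.0931 f 0.0 t 1.35 q7 0.47
d total cm [-8.66 -5.32 13.56] wz 0.006
```

```bash
python3 -m pendant '[{"wx":0,"wy":0,"wz":0,"dx":-2.9,"dy":-1.77,"dz":0,"fingers":-1},{"wx":0,"wy":0,"wz":0,"dx":-2.9,"dy":-1.77,"dz":0,"fingers":-1},{"wx":0,"wy":0,"wz":0,"dx":-2.7,"dy":-1.6,"dz":0,"fingers":-1},{"wx":0,"wy":0,"wz":0,"dx":0,"dy":0,"dz":3,"fingers":-1},{"wx":0,"wy":0,"wz":0,"dx":0,"dy":0,"dz":3,"fingers":-1}]'
python3 -m pendant '[{"wx":0,"wy":0,"wz":0,"dx":0,"dy":0,"dz":0,"fingers":-1},{"wx":0,"wy":0,"wz":0,"dx":0,"dy":0,"dz":0,"fingers":-1},{"wx":0,"wy":0,"wz":0,"dx":0,"dy":0,"dz":0,"fingers":-1},{"wx":0,"wy":0,"wz":0,"dx":0,"dy":0,"dz":0,"fingers":-1},{"wx":0,"wy":0,"wz":0,"dx":0,"dy":0,"dz":0,"fingers":-1}]' |sed -n 2,3p
python3 -c "
from h import *
go(.441,.183,.1,2.647)
S=optics.camera('scene');T=optics.camera('top')
a=cv2.resize(S[160:250,180:270],None,fx=5,fy=5,interpolation=cv2.INTER_CUBIC);b=cv2.resize(T[185:275,190:260],None,fx=5,fy=5,interpolation=cv2.INTER_CUBIC)
cv2.imwrite('pics/c3.png',np.hstack([a,b]))"
```

```text
clock: 1.77
tcp_pos: [0.4424, 0.1848, 0.1764]
eef_rot: [3.138, 0.004, 2.647]
ft_force: [-0.1, 1.1, 0.0]
gripper_width: 0.0931
gripper_force: 0.0
tcp_pos: [0.4404, 0.1876, 0.1771]
eef_rot: [3.139, 0.002, 2.651]
tcp [0.4404 0.1876 0.1771] rot [3.139e+00 2.000e-03 2.651e+00] w 0.0933 f 0.0 t 2.1833 q7 0.7
d total cm [-0.27 -0.38  7.71] wz 0.004
```

View pics/c3.png

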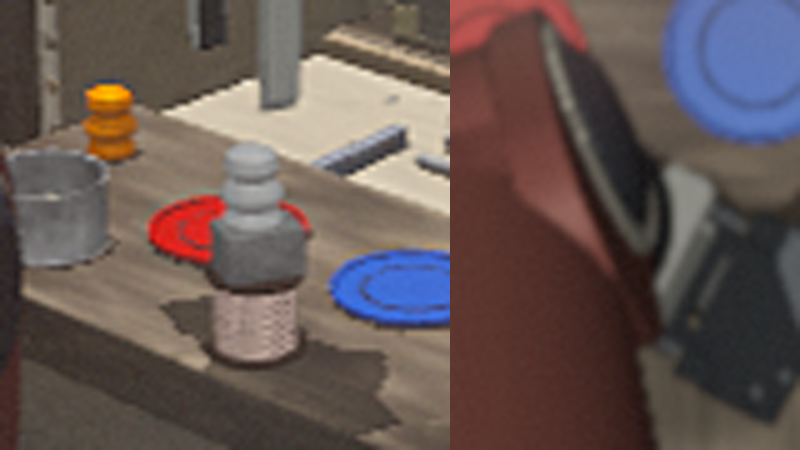

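```bash
python3 -c "
from h import *
print(proj('scene',(.4404,.1876,.160)),proj('scene',(.4404+.47*.055,.1876+.88*.055,.160)),proj('scene',(.4404-.47*.055,.1876-.88*.055,.160)))
for x,y in((.441,.183),(.438,.178),(.434,.174)): print(x,y,proj('scene',(x,y,.122)),proj('scene',(x,y,.0)),proj('scene',(x,y,.06)),proj('top',(x,y,.122)))
"
```

```text
[228.19511708 174.45224836] [221.07075112 167.85052221] [235.78909597 181.48913687]
0.441 0.183 [229.82267611 188.05654526] [230.333602   228.73734972] [230.08678653 209.08547382] [234.57310011 234.61995598]
0.438 0.178 [230.50157526 188.83625537] [230.99081597 229.62565399] [230.75449052 209.92252484] [236.76160931 235.8936028 ]
0.434 0.174 [230.65367281 189.63950447] [231.13936161 230.54334889] [230.90476699 210.78620781] [238.51771015 237.61646216]
```

```bash
python3 -m pendant '[{"wx":0,"wy":0,"wz":0,"dx":-0.26,"dy":-0.49,"dz":0,"fingers":-1},{"wx":0,"wy":0,"wz":0,"dx":0,"dy":0,"dz":2,"fingers":-1},{"wx":0,"wy":0,"wz":0,"dx":0,"dy":0,"dz":2,"fingers":-1},{"wx":0,"wy":0,"wz":0,"dx":0,"dy":0,"dz":2,"fingers":-1},{"wx":0,"wy":0,"wz":0,"dx":0,"dy":0,"dz":1.7,"fingers":-1}]'
python3 -m pendant '[{"wx":0,"wy":0,"wz":0,"dx":0,"dy":0,"dz":0,"fingers":-1},{"wx":0,"wy":0,"wz":0,"dx":0,"dy":0,"dz":0,"fingers":0},{"wx":0,"wy":0,"wz":0,"dx":0,"dy":0,"dz":0,"fingers":0.1},{"wx":0,"wy":0,"wz":0,"dx":0,"dy":0,"dz":0,"fingers":0.2},{"wx":0,"wy":0,"wz":0,"dx":0,"dy":0,"dz":0,"fingers":0.2}]' 15
python3 -m pendant '[{"wx":0,"wy":0,"wz":0,"dx":0,"dy":0,"dz":0,"fingers":0.25},{"wx":0,"wy":0,"wz":0,"dx":0,"dy":0,"dz":0,"fingers":0.3},{"wx":0,"wy":0,"wz":0,"dx":0,"dy":0,"dz":0,"fingers":0.4},{"wx":0,"wy":0,"wz":0,"dx":0,"dy":0,"dz":0,"fingers":0.6},{"wx":0,"wy":0,"wz":0,"dx":0,"dy":0,"dz":0,"fingers":1}]' 
python3 -m pendant '[{"wx":0,"wy":0,"wz":0,"dx":0,"dy":0,"dz":0,"fingers":1},{"wx":0,"wy":0,"wz":0,"dx":0,"dy":0,"dz":0,"fingers":1},{"wx":0,"wy":0,"wz":0,"dx":0,"dy":0,"dz":0,"fingers":1},{"wx":0,"wy":0,"wz":0,"dx":0,"dy":0,"dz":0,"fingers":1},{"wx":0,"wy":0,"wz":0,"dx":0,"dy":0,"dz":0,"fingers":1}]' 
python3 -c "
from h import *
go(.543,.292,.17)"
```

```text
clock: 2.7
tcp_pos: [0.4397, 0.1808, 0.098]
eef_rot: [-3.142, 0.0, 2.65]
ft_force: [-0.6, -0.2, 0.1]
gripper_width: 0.093
gripper_force: 0.0
clock: 3.12
tcp_pos: [0.4404, 0.1815, 0.0998]
eef_rot: [3.14, 0.001, 2.65]
ft_force: [0.9, 0.7, 1.0]
gripper_width: 0.0708
gripper_force: 0.0
clock: 3.53
tcp_pos: [0.4397, 0.1813, 0.0987]
eef_rot: [-3.142, 0.0, 2.65]
ft_force: [-0.9, -1.0, -0.2]
gripper_width: 0.0374
gripper_force: 0.0
clock: 3.95
tcp_pos: [0.4398, 0.1813, 0.0987]
eef_rot: [3.141, 0.0, 2.65]
ft_force: [-0.7, 0.3, 0.6]
gripper_width: 0.0326
gripper_force: 15.0
tcp [0.4398 0.1813 0.0987] rot [3.141 0.    2.65 ] w 0.0326 f 15.0 t 3.95 q7 0.73
d total cm [-3.87 14.63 -7.13] wz None
```

```bash
python3 -m pendant '[{"wx":0,"wy":0,"wz":0,"dx":0,"dy":0,"dz":-0.5,"fingers":1},{"wx":0,"wy":0,"wz":0,"dx":0,"dy":0,"dz":-1.5,"fingers":1},{"wx":0,"wy":0,"wz":0,"dx":0,"dy":0,"dz":-2,"fingers":1},{"wx":0,"wy":0,"wz":0,"dx":0,"dy":0,"dz":-1.5,"fingers":1},{"wx":0,"wy":0,"wz":0,"dx":-0.4,"dy":1.43,"dz":0,"fingers":1}]'
python3 -m pendant '[{"wx":0,"wy":0,"wz":0,"dx":-0.6,"dy":2.2,"dz":0,"fingers":1},{"wx":0,"wy":0,"wz":0,"dx":-0.8,"dy":3,"dz":0,"fingers":1},{"wx":0,"wy":0,"wz":0,"dx":-0.8,"dy":3,"dz":0,"fingers":1},{"wx":0,"wy":0,"wz":0,"dx":-0.7,"dy":2.8,"dz":0,"fingers":1},{"wx":0,"wy":0,"wz":0,"dx":-0.57,"dy":2.2,"dz":0,"fingers":1}]'
python3 -m pendant '[{"wx":0,"wy":0,"wz":0,"dx":0,"dy":0,"dz":2,"fingers":1},{"wx":0,"wy":0,"wz":0,"dx":0,"dy":0,"dz":2,"fingers":1},{"wx":0,"wy":0,"wz":0,"dx":0,"dy":0,"dz":2,"fingers":1},{"wx":0,"wy":0,"wz":0,"dx":0,"dy":0,"dz":0,"fingers":1},{"wx":0,"wy":0,"wz":0,"dx":0,"dy":0,"dz":0,"fingers":1}]' 
python3 -c "
from h import *
go(.543,.292,.0275)
S=optics.camera('scene')
cv2.imwrite('pics/c4.png',cv2.resize(S[150:250,180:290],None,fx=6,fy=6,interpolation=cv2.INTER_CUBIC))"
```

```text
clock: 4.37
tcp_pos: [0.4497, 0.1902, 0.1563]
eef_rot: [3.141, 0.002, 2.647]
ft_force: [-0.3, 1.1, 0.1]
gripper_width: 0.0325
gripper_force: 15.0
clock: 4.78
tcp_pos: [0.5438, 0.2938, 0.1537]
eef_rot: [3.141, -0.0, 2.651]
ft_force: [0.5, -0.5, -0.5]
gripper_width: 0.0326
gripper_force: 15.0
clock: 5.2
tcp_pos: [0.5421, 0.2914, 0.0929]
eef_rot: [-3.139, -0.002, 2.65]
ft_force: [-0.2, -0.5, -1.1]
gripper_width: 0.0325
gripper_force: 15.0
tcp [0.5421 0.2914 0.0929] rot [-3.139e+00 -2.000e-03  2.650e+00] w 0.0325 f 15.0 t 5.2 q7 0.63
d total cm [-0.05  0.1   6.54] wz None
```

View pics/c4.png

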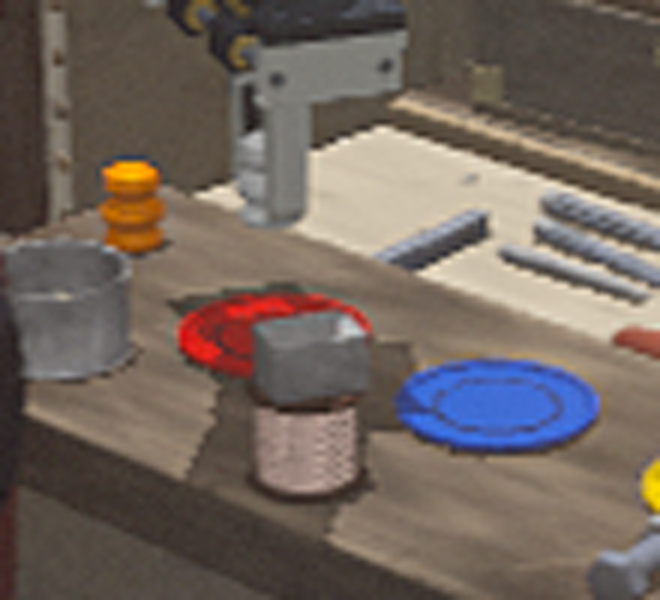

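Insulator is held upright at about px (224,180), above the red dish (226,205). The block and bobbin are undisturbed. Lowering it.

```bash
python3 -m pendant '[{"wx":0,"wy":0,"wz":0,"dx":0,"dy":0,"dz":2,"fingers":1},{"wx":0,"wy":0,"wz":0,"dx":0,"dy":0,"dz":2,"fingers":1},{"wx":0,"wy":0,"wz":0,"dx":0,"dy":0,"dz":1.5,"fingers":1},{"wx":0,"wy":0,"wz":0,"dx":0,"dy":0,"dz":0.7,"fingers":1},{"wx":0,"wy":0,"wz":0,"dx":0,"dy":0,"dz":0.3,"fingers":1}]'
python3 -m pendant '[{"wx":0,"wy":0,"wz":0,"dx":0,"dy":0,"dz":0.05,"fingers":1},{"wx":0,"wy":0,"wz":0,"dx":0,"dy":0,"dz":0,"fingers":1},{"wx":0,"wy":0,"wz":0,"dx":0,"dy":0,"dz":0,"fingers":1},{"wx":0,"wy":0,"wz":0,"dx":0,"dy":0,"dz":0,"fingers":1},{"wx":0,"wy":0,"wz":0,"dx":0,"dy":0,"dz":0,"fingers":1}]' 
python3 -c "
from h import *
go(.543,.292,.0275);print(proj('scene',(.543,.292,.006)))"
```

```text
clock: 5.67
tcp_pos: [0.5431, 0.292, 0.0289]
eef_rot: [3.141, 0.0, 2.65]
ft_force: [0.4, 0.5, 0.5]
gripper_width: 0.032
gripper_force: 15.0
clock: 6.08
tcp_pos: [0.5433, 0.2922, 0.0289]
eef_rot: [3.14, 0.001, 2.65]
ft_force: [-0.3, 0.6, -0.0]
gripper_width: 0.0323
gripper_force: 15.0
tcp [0.5433 0.2922 0.0289] rot [3.14e+00 1.00e-03 2.65e+00] w 0.0323 f 15.0 t 6.0833 q7 0.64
d total cm [ 0.02 -0.03  0.14] wz None
[225.15542335 205.03946609]
```

```bash
python3 -m pendant '[{"wx":0,"wy":0,"wz":0,"dx":0,"dy":0,"dz":0.1,"fingers":1},{"wx":0,"wy":0,"wz":0,"dx":0,"dy":0,"dz":0.05,"fingers":1},{"wx":0,"wy":0,"wz":0,"dx":0,"dy":0,"dz":0,"fingers":1},{"wx":0,"wy":0,"wz":0,"dx":0,"dy":0,"dz":0,"fingers":1},{"wx":0,"wy":0,"wz":0,"dx":0,"dy":0,"dz":0,"fingers":1}]' | sed -n '2p;4p'
python3 -m pendant '[{"wx":0,"wy":0,"wz":0,"dx":0,"dy":0,"dz":0,"fingers":0.2},{"wx":0,"wy":0,"wz":0,"dx":0,"dy":0,"dz":0,"fingers":0},{"wx":0,"wy":0,"wz":0,"dx":0,"dy":0,"dz":0,"fingers":-0.5},{"wx":0,"wy":0,"wz":0,"dx":0,"dy":0,"dz":0,"fingers":-1},{"wx":0,"wy":0,"wz":0,"dx":0,"dy":0,"dz":-0.2,"fingers":-1}]'
python3 -m pendant '[{"wx":0,"wy":0,"wz":0,"dx":0,"dy":0,"dz":-1.5,"fingers":-1},{"wx":0,"wy":0,"wz":0,"dx":0,"dy":0,"dz":-3,"fingers":-1},{"wx":0,"wy":0,"wz":0,"dx":0,"dy":0,"dz":-3.5,"fingers":-1},{"wx":0,"wy":0,"wz":0,"dx":0,"dy":0,"dz":-3.5,"fingers":-1},{"wx":0,"wy":0,"wz":0,"dx":0,"dy":0,"dz":0,"fingers":-1}]' 
python3 -c "
from h import *
T=optics.camera('top');S=optics.camera('scene')
cv2.imwrite('pics/c5.png',np.hstack([cv2.resize(S[150:250,190:280],None,fx=5,fy=5,interpolation=cv2.INTER_CUBIC),cv2.resize(T[170:270,210:280],None,fx=5,fy=5,interpolation=cv2.INTER_CUBIC)]))
go(.441,.178,.09)"
```

```text
tcp_pos: [0.543, 0.292, 0.0268]
ft_force: [-0.3, 1.3, 0.3]
clock: 6.92
tcp_pos: [0.5426, 0.2918, 0.0283]
eef_rot: [-3.141, -0.001, 2.65]
ft_force: [-0.1, -1.1, -0.1]
gripper_width: 0.0589
gripper_force: 0.0
clock: 7.33
tcp_pos: [0.5472, 0.294, 0.1513]
eef_rot: [3.129, 0.008, 2.65]
ft_force: [1.3, -0.2, 0.2]
gripper_width: 0.0911
gripper_force: 0.0
tcp [0.5438 0.2924 0.1456] rot [3.138e+00 2.000e-03 2.650e+00] w 0.0925 f 0.0 t 7.4333 q7 0.63
d total cm [  3.66 -14.94   5.56] wz None
```

View pics/c5.png

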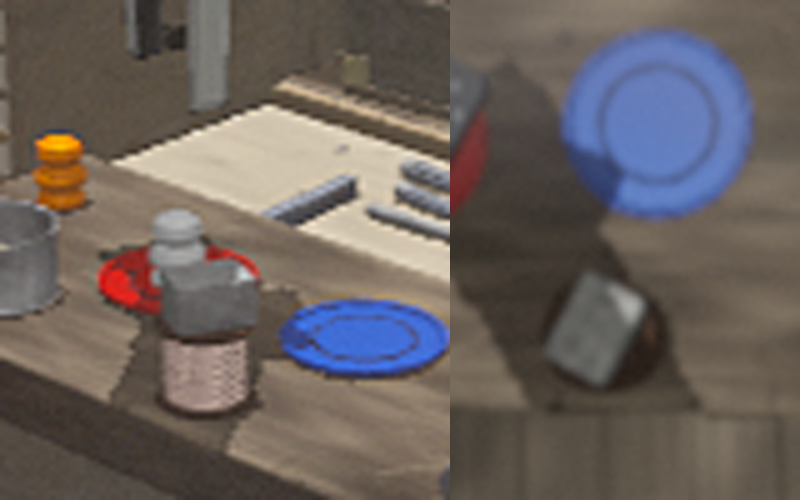

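The insulator stands upright in the red dish. In the top view the block's corners are at about (237,223), (249,229), (240,247) and (229,240), with the bobbin's flange circle under it.

```bash
python3 -c "
from h import *
P=np.array([ray('top',210+(x-450)/5-.4,170+y/5-.4,.076)[:2] for x,y in((587,268),(647,298),(603,388),(545,350))])
print(P,P.mean(0));e=P[2]-P[1]+P[3]-P[0];print('long yaw',np.arctan2(e[1],e[0]),np.linalg.norm(P-np.roll(P,1,0),axis=1))
m=P.mean(0)
print('bob',ray('top',210+(608-450)/5-.4,170+330/5-.4,.048))
go(m[0],m[1],.072,np.arctan2(e[1],e[0]))"
```

```text
[[0.47089584 0.18390923]
 [0.45590848 0.15513824]
 [0.41339471 0.17652129]
 [0.43199934 0.20425522]] [0.44304959 0.17995599]
long yaw 2.667934020642641 [0.04389644 0.03244057 0.04758841 0.03339616]
bob [0.44248565 0.17769751 0.048     ]
tcp [0.5438 0.2924 0.1456] rot [3.138e+00 2.000e-03 2.650e+00] w 0.0925 f 0.0 t 7.4333 q7 0.63
d total cm [  3.57 -14.67   7.36] wz -0.018
```

```bash
python3 -m pendant '[{"wx":0,"wy":0,"wz":-0.01,"dx":0.7,"dy":-2.9,"dz":0,"fingers":-1},{"wx":0,"wy":0,"wz":0,"dx":0.8,"dy":-3.1,"dz":0,"fingers":-1},{"wx":0,"wy":0,"wz":0,"dx":0.8,"dy":-3.1,"dz":0,"fingers":-1},{"wx":0,"wy":0,"wz":0,"dx":0.7,"dy":-3,"dz":0,"fingers":-1},{"wx":0,"wy":0,"wz":0,"dx":0.7,"dy":-2.75,"dz":0,"fingers":-1}]' >/dev/null
python3 -m pendant '[{"wx":0,"wy":0,"wz":0,"dx":0,"dy":0,"dz":2,"fingers":-1},{"wx":0,"wy":0,"wz":0,"dx":0,"dy":0,"dz":2,"fingers":-1},{"wx":0,"wy":0,"wz":0,"dx":0,"dy":0,"dz":1,"fingers":-1},{"wx":0,"wy":0,"wz":0,"dx":0,"dy":0,"dz":0,"fingers":-1},{"wx":0,"wy":0,"wz":0,"dx":0,"dy":0,"dz":0,"fingers":-0.3}]' >/dev/null
python3 -c "
from h import *
go(.441,.179,.073,2.66)"
```

```text
tcp [0.44   0.1772 0.0925] rot [-3.139e+00 -2.000e-03  2.660e+00] w 0.0894 f 0.0 t 8.2667 q7 0.75
d total cm [-0.    0.2   1.95] wz -0.0
```

```bash
python3 -m pendant '[{"wx":0,"wy":0,"wz":0,"dx":0,"dy":0.2,"dz":0.9,"fingers":-0.3},{"wx":0,"wy":0,"wz":0,"dx":0,"dy":0,"dz":1,"fingers":-0.3},{"wx":0,"wy":0,"wz":0,"dx":0,"dy":0,"dz":0,"fingers":0},{"wx":0,"wy":0,"wz":0,"dx":0,"dy":0,"dz":0,"fingers":0.1},{"wx":0,"wy":0,"wz":0,"dx":0,"dy":0,"dz":0,"fingers":0.2}]' 25 
python3 -m pendant '[{"wx":0,"wy":0,"wz":0,"dx":0,"dy":0,"dz":0,"fingers":0.25},{"wx":0,"wy":0,"wz":0,"dx":0,"dy":0,"dz":0,"fingers":0.3},{"wx":0,"wy":0,"wz":0,"dx":0,"dy":0,"dz":0,"fingers":0.35},{"wx":0,"wy":0,"wz":0,"dx":0,"dy":0,"dz":0,"fingers":0.5},{"wx":0,"wy":0,"wz":0,"dx":0,"dy":0,"dz":0,"fingers":1}]' >/dev/null
python3 -m pendant '[{"wx":0,"wy":0,"wz":0,"dx":0,"dy":0,"dz":0,"fingers":1},{"wx":0,"wy":0,"wz":0,"dx":0,"dy":0,"dz":0,"fingers":1},{"wx":0,"wy":0,"wz":0,"dx":0,"dy":0,"dz":0,"fingers":1},{"wx":0,"wy":0,"wz":0,"dx":0,"dy":0,"dz":0,"fingers":1},{"wx":0,"wy":0,"wz":0,"dx":0,"dy":0,"dz":0,"fingers":1}]' 
python3 -c "
from h import *
go(.5495,.155,.03)"
```

```text
clock: 8.68
tcp_pos: [0.4423, 0.1796, 0.075]
eef_rot: [3.141, 0.0, 2.66]
ft_force: [0.4, 0.7, 0.9]
gripper_width: 0.0574
gripper_force: 0.0
clock: 9.52
tcp_pos: [0.4423, 0.1797, 0.0749]
eef_rot: [3.141, 0.0, 2.66]
ft_force: [0.0, 0.6, 3.2]
gripper_width: 0.0316
gripper_force: 24.9
tcp [0.4423 0.1797 0.0749] rot [3.141 0.    2.66 ] w 0.0316 f 24.9 t 9.5167 q7 0.75
d total cm [-10.64   2.78   4.49] wz None
```

```bash
python3 -m pendant '[{"wx":0,"wy":0,"wz":0,"dx":0,"dy":0,"dz":-0.5,"fingers":1},{"wx":0,"wy":0,"wz":0,"dx":0,"dy":0,"dz":-1,"fingers":1},{"wx":0,"wy":0,"wz":0,"dx":0,"dy":0,"dz":-1.5,"fingers":1},{"wx":0,"wy":0,"wz":0,"dx":-1.1,"dy":0.3,"dz":0,"fingers":1},{"wx":0,"wy":0,"wz":0,"dx":-2.2,"dy":0.5,"dz":0,"fingers":1}]'
python3 -m pendant '[{"wx":0,"wy":0,"wz":0,"dx":-2.7,"dy":0.7,"dz":0,"fingers":1},{"wx":0,"wy":0,"wz":0,"dx":-2.6,"dy":0.7,"dz":0,"fingers":1},{"wx":0,"wy":0,"wz":0,"dx":-2.04,"dy":0.58,"dz":0,"fingers":1},{"wx":0,"wy":0,"wz":0,"dx":0,"dy":0,"dz":1.5,"fingers":1},{"wx":0,"wy":0,"wz":0,"dx":0,"dy":0,"dz":1.5,"fingers":1}]'
python3 -m pendant '[{"wx":0,"wy":0,"wz":0,"dx":0,"dy":0,"dz":1.5,"fingers":1},{"wx":0,"wy":0,"wz":0,"dx":0,"dy":0,"dz":1.5,"fingers":1},{"wx":0,"wy":0,"wz":0,"dx":0,"dy":0,"dz":0,"fingers":1},{"wx":0,"wy":0,"wz":0,"dx":0,"dy":0,"dz":0,"fingers":1},{"wx":0,"wy":0,"wz":0,"dx":0,"dy":0,"dz":0,"fingers":1}]' >/dev/null
python3 -c "
from h import *
go(.5495,.155,.0309)"
```

```text
clock: 9.93
tcp_pos: [0.4729, 0.1721, 0.1046]
eef_rot: [-3.14, -0.003, 2.663]
ft_force: [-1.2, 0.5, -2.1]
gripper_width: 0.0319
gripper_force: 24.9
clock: 10.35
tcp_pos: [0.5518, 0.1531, 0.0739]
eef_rot: [3.141, 0.003, 2.657]
ft_force: [-0.3, 0.6, -2.3]
gripper_width: 0.0319
gripper_force: 24.9
tcp [0.5497 0.1545 0.0447] rot [-3.142  0.     2.659] w 0.0316 f 24.9 t 10.7667 q7 0.86
d total cm [0.04 0.04 1.38] wz None
```

```bash
python3 -m pendant '[{"wx":0,"wy":0,"wz":0,"dx":0,"dy":0,"dz":0.8,"fingers":1},{"wx":0,"wy":0,"wz":0,"dx":0,"dy":0,"dz":0.4,"fingers":1},{"wx":0,"wy":0,"wz":0,"dx":0,"dy":0,"dz":0.2,"fingers":1},{"wx":0,"wy":0,"wz":0,"dx":0,"dy":0,"dz":0,"fingers":1},{"wx":0,"wy":0,"wz":0,"dx":0,"dy":0,"dz":0,"fingers":1}]'
python3 -m pendant '[{"wx":0,"wy":0,"wz":0,"dx":0,"dy":0,"dz":0,"fingers":0.25},{"wx":0,"wy":0,"wz":0,"dx":0,"dy":0,"dz":0,"fingers":0},{"wx":0,"wy":0,"wz":0,"dx":0,"dy":0,"dz":0,"fingers":-0.5},{"wx":0,"wy":0,"wz":0,"dx":0,"dy":0,"dz":0,"fingers":-1},{"wx":0,"wy":0,"wz":0,"dx":0,"dy":0,"dz":-0.2,"fingers":-1}]'
python3 -m pendant '[{"wx":0,"wy":0,"wz":0,"dx":0,"dy":0,"dz":-1.5,"fingers":-1},{"wx":0,"wy":0,"wz":0,"dx":0,"dy":0,"dz":-2,"fingers":-1},{"wx":0,"wy":0,"wz":0,"dx":0,"dy":0,"dz":-2.5,"fingers":-1},{"wx":0,"wy":0,"wz":0,"dx":0,"dy":0,"dz":-2,"fingers":-1},{"wx":0,"wy":0,"wz":0,"dx":0,"dy":0,"dz":0,"fingers":-1}]' >/dev/null
python3 -c "
from h import *
T=optics.camera('top');S=optics.camera('scene')
cv2.imwrite('pics/c6.png',np.hstack([cv2.resize(S[150:250,190:280],None,fx=5,fy=5,interpolation=cv2.INTER_CUBIC),cv2.resize(T[170:270,210:280],None,fx=5,fy=5,interpolation=cv2.INTER_CUBIC)]))
go(.441,.178,.12)"
```

```text
clock: 11.18
tcp_pos: [0.5492, 0.1548, 0.0309]
eef_rot: [3.141, 0.0, 2.66]
ft_force: [-1.0, -0.3, -0.3]
gripper_width: 0.0319
gripper_force: 25.0
clock: 11.6
tcp_pos: [0.549, 0.1548, 0.0325]
eef_rot: [-3.141, -0.0, 2.66]
ft_force: [-0.3, 0.3, -0.1]
gripper_width: 0.0572
gripper_force: 0.0
tcp [0.5495 0.1549 0.1134] rot [3.14e+00 1.00e-03 2.66e+00] w 0.0923 f 0.0 t 12.1167 q7 0.85
d total cm [10.69 -2.98 -0.66] wz None
```

View pics/c6.png

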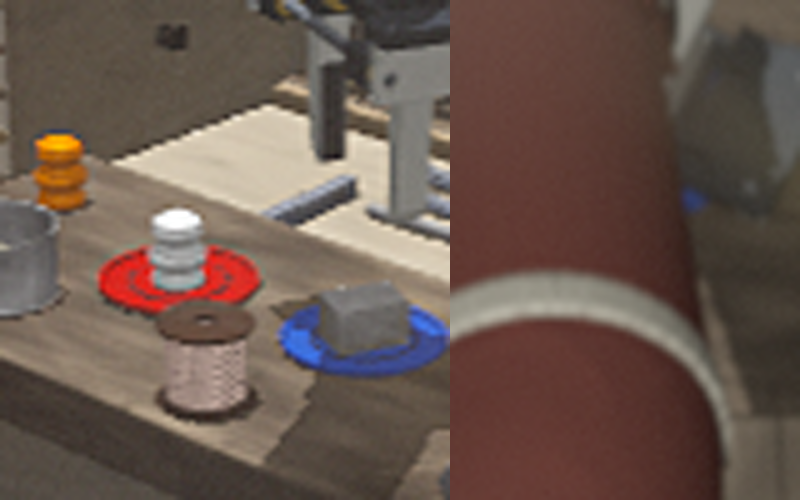

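Insulator (223,202) and block (263,214) stand flat in their dishes. The bobbin's top flange is centred at about scene px (231,214).

```bash
python3 -c "
from h import *
print(ray('scene',231,214,.048))
# insulator base, block base checks
print(ray('scene',190+178/5-.4,150+280/5-.4,.008),ray('scene',190+365/5-.4,150+300/5-.4,.032))
go(.4385,.1765,.05,2.66)"
```

```text
[0.43793758 0.17723513 0.048     ]
[0.53663986 0.28616782 0.008     ] [0.54355282 0.14963248 0.032     ]
tcp [0.5495 0.1549 0.1134] rot [3.14e+00 1.00e-03 2.66e+00] w 0.0923 f 0.0 t 12.1167 q7 0.85
d total cm [10.84 -3.23  6.34] wz -0.0
```

```bash
python3 -m pendant '[{"wx":0,"wy":0,"wz":0,"dx":2,"dy":-0.6,"dz":0,"fingers":-1},{"wx":0,"wy":0,"wz":0,"dx":3,"dy":-0.9,"dz":0,"fingers":-1},{"wx":0,"wy":0,"wz":0,"dx":3,"dy":-0.9,"dz":0,"fingers":-1},{"wx":0,"wy":0,"wz":0,"dx":2.77,"dy":-0.73,"dz":0,"fingers":-1},{"wx":0,"wy":0,"wz":0,"dx":0,"dy":0,"dz":1,"fingers":-1}]' >/dev/null
python3 -m pendant '[{"wx":0,"wy":0,"wz":0,"dx":0,"dy":0,"dz":2,"fingers":-1},{"wx":0,"wy":0,"wz":0,"dx":0,"dy":0,"dz":0,"fingers":-1},{"wx":0,"wy":0,"wz":0,"dx":0,"dy":0,"dz":0,"fingers":-1},{"wx":0,"wy":0,"wz":0,"dx":0,"dy":0,"dz":0,"fingers":-1},{"wx":0,"wy":0,"wz":0,"dx":0,"dy":0,"dz":0,"fingers":-1}]' >/dev/null
python3 -c "
from h import *
go(.4395,.177,.044,2.66)
S=optics.camera('scene')
cv2.imwrite('pics/c7.png',cv2.resize(S[150:250,180:290],None,fx=6,fy=6,interpolation=cv2.INTER_CUBIC))"
```

```text
tcp [0.4398 0.1769 0.083 ] rot [3.141 0.    2.659] w 0.093 f 0.0 t 12.95 q7 0.75
d total cm [ 0.03 -0.    3.9 ] wz -0.001
```

View pics/c7.png

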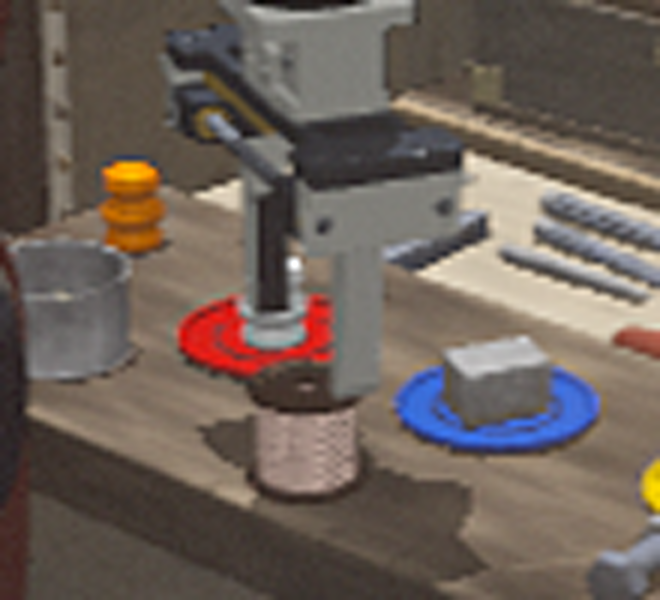

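The fingers straddle the bobbin flange (px ~231,214), so I'll descend and grip.

```bash
python3 -m pendant '[{"wx":0,"wy":0,"wz":0,"dx":0,"dy":0,"dz":1.5,"fingers":-1},{"wx":0,"wy":0,"wz":0,"dx":0,"dy":0,"dz":1.5,"fingers":-1},{"wx":0,"wy":0,"wz":0,"dx":0,"dy":0,"dz":0.8,"fingers":-1},{"wx":0,"wy":0,"wz":0,"dx":0,"dy":0,"dz":0,"fingers":-0.6},{"wx":0,"wy":0,"wz":0,"dx":0,"dy":0,"dz":0,"fingers":-0.45}]' 20 >/dev/null
python3 -m pendant '[{"wx":0,"wy":0,"wz":0,"dx":0,"dy":0,"dz":0,"fingers":-0.35},{"wx":0,"wy":0,"wz":0,"dx":0,"dy":0,"dz":0,"fingers":-0.3},{"wx":0,"wy":0,"wz":0,"dx":0,"dy":0,"dz":0,"fingers":-0.25},{"wx":0,"wy":0,"wz":0,"dx":0,"dy":0,"dz":0,"fingers":-0.2},{"wx":0,"wy":0,"wz":0,"dx":0,"dy":0,"dz":0,"fingers":0}]' 
python3 -m pendant '[{"wx":0,"wy":0,"wz":0,"dx":0,"dy":0,"dz":0,"fingers":0.5},{"wx":0,"wy":0,"wz":0,"dx":0,"dy":0,"dz":0,"fingers":1},{"wx":0,"wy":0,"wz":0,"dx":0,"dy":0,"dz":0,"fingers":1},{"wx":0,"wy":0,"wz":0,"dx":0,"dy":0,"dz":0,"fingers":1},{"wx":0,"wy":0,"wz":0,"dx":0,"dy":0,"dz":0,"fingers":1}]' 
python3 -c "
from h import *
go(.5475,-.139,.12)"
```

```text
clock: 13.83
tcp_pos: [0.4399, 0.1775, 0.0452]
eef_rot: [3.14, 0.001, 2.66]
ft_force: [-0.1, 1.9, 3.2]
gripper_width: 0.0548
gripper_force: 20.0
clock: 14.25
tcp_pos: [0.4399, 0.1775, 0.0451]
eef_rot: [3.14, 0.001, 2.66]
ft_force: [-0.0, 1.9, 5.1]
gripper_width: 0.0544
gripper_force: 20.0
tcp [0.4399 0.1775 0.0451] rot [3.14e+00 1.00e-03 2.66e+00] w 0.0544 f 20.0 t 14.25 q7 0.76
d total cm [-24.19 -23.07  -7.49] wz None
```

```bash
python3 -m pendant '[{"wx":0,"wy":0,"wz":0,"dx":0,"dy":0,"dz":-0.5,"fingers":1},{"wx":0,"wy":0,"wz":0,"dx":0,"dy":0,"dz":-1,"fingers":1},{"wx":0,"wy":0,"wz":0,"dx":0,"dy":0,"dz":-2,"fingers":1},{"wx":0,"wy":0,"wz":0,"dx":0,"dy":0,"dz":-2,"fingers":1},{"wx":0,"wy":0,"wz":0,"dx":-1,"dy":-1,"dz":-1,"fingers":1}]'
python3 -m pendant '[{"wx":0,"wy":0,"wz":0,"dx":-2,"dy":-1.9,"dz":0,"fingers":1},{"wx":0,"wy":0,"wz":0,"dx":-2,"dy":-1.9,"dz":0,"fingers":1},{"wx":0,"wy":0,"wz":0,"dx":-2,"dy":-1.9,"dz":0,"fingers":1},{"wx":0,"wy":0,"wz":0,"dx":-2,"dy":-1.9,"dz":0,"fingers":1},{"wx":0,"wy":0,"wz":0,"dx":-2,"dy":-1.9,"dz":0,"fingers":1}]'
python3 -m pendant '[{"wx":0,"wy":0,"wz":0,"dx":-2,"dy":-1.9,"dz":0,"fingers":1},{"wx":0,"wy":0,"wz":0,"dx":-2,"dy":-1.9,"dz":0,"fingers":1},{"wx":0,"wy":0,"wz":0,"dx":-2,"dy":-1.9,"dz":0,"fingers":1},{"wx":0,"wy":0,"wz":0,"dx":-2,"dy":-1.9,"dz":0,"fingers":1},{"wx":0,"wy":0,"wz":0,"dx":-2,"dy":-1.9,"dz":0,"fingers":1}]'
python3 -m pendant '[{"wx":0,"wy":0,"wz":0,"dx":-1.9,"dy":-1.7,"dz":0,"fingers":1},{"wx":0,"wy":0,"wz":0,"dx":-1.3,"dy":-1.3,"dz":0,"fingers":1},{"wx":0,"wy":0,"wz":0,"dx":0,"dy":0,"dz":0,"fingers":1},{"wx":0,"wy":0,"wz":0,"dx":0,"dy":0,"dz":0,"fingers":1},{"wx":0,"wy":0,"wz":0,"dx":0,"dy":0,"dz":0,"fingers":1}]'
python3 -c "
from h import *
go(.5475,-.139,.0495)
S=optics.camera('scene')
cv2.imwrite('pics/c8.png',cv2.resize(S[160:280,270:390],None,fx=5,fy=5,interpolation=cv2.INTER_CUBIC))"
```

```text
clock: 14.67
tcp_pos: [0.4424, 0.1658, 0.1109]
eef_rot: [3.141, -0.001, 2.664]
ft_force: [-0.2, 1.1, -2.1]
gripper_width: 0.0547
gripper_force: 20.0
clock: 15.08
tcp_pos: [0.4869, 0.0312, 0.1092]
eef_rot: [-3.139, -0.002, 2.66]
ft_force: [0.7, -0.6, -1.5]
gripper_width: 0.0549
gripper_force: 20.0
clock: 15.5
tcp_pos: [0.5313, -0.0992, 0.109]
eef_rot: [-3.14, -0.003, 2.659]
ft_force: [0.2, -0.8, -1.0]
gripper_width: 0.0545
gripper_force: 20.0
clock: 15.92
tcp_pos: [0.5459, -0.1375, 0.109]
eef_rot: [3.142, -0.003, 2.661]
ft_force: [0.4, 0.1, -1.0]
gripper_width: 0.0549
gripper_force: 20.0
tcp [ 0.5459 -0.1375  0.109 ] rot [ 3.142e+00 -3.000e-03  2.661e+00] w 0.0549 f 20.0 t 15.9167 q7 1.33
d total cm [-0.21 -0.06  5.95] wz None
```

View pics/c8.png

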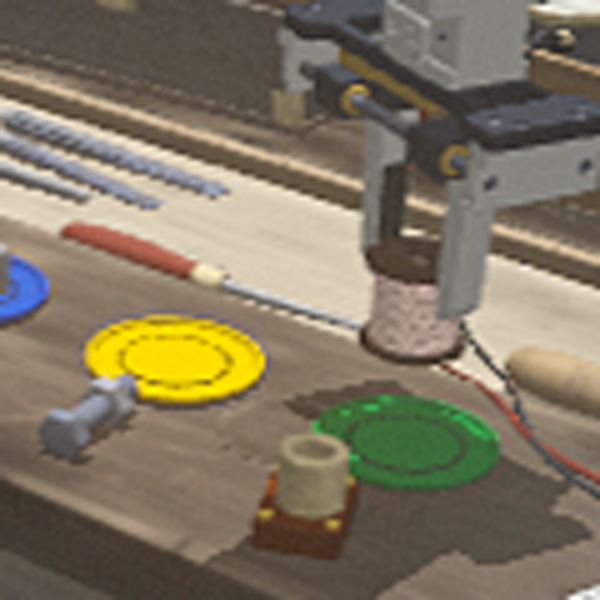

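Bobbin hangs upright above the green dish (352,249). Lowering it.

```bash
python3 -m pendant '[{"wx":0,"wy":0,"wz":0,"dx":-0.2,"dy":-0.05,"dz":1.5,"fingers":1},{"wx":0,"wy":0,"wz":0,"dx":0,"dy":0,"dz":2,"fingers":1},{"wx":0,"wy":0,"wz":0,"dx":0,"dy":0,"dz":1.5,"fingers":1},{"wx":0,"wy":0,"wz":0,"dx":0,"dy":0,"dz":0.6,"fingers":1},{"wx":0,"wy":0,"wz":0,"dx":0,"dy":0,"dz":0.3,"fingers":1}]'
python3 -m pendant '[{"wx":0,"wy":0,"wz":0,"dx":0,"dy":0,"dz":0.1,"fingers":1},{"wx":0,"wy":0,"wz":0,"dx":0,"dy":0,"dz":0,"fingers":1},{"wx":0,"wy":0,"wz":0,"dx":0,"dy":0,"dz":0,"fingers":1},{"wx":0,"wy":0,"wz":0,"dx":0,"dy":0,"dz":0,"fingers":1},{"wx":0,"wy":0,"wz":0,"dx":0,"dy":0,"dz":0,"fingers":1}]' 
python3 -c "
from h import *
go(.5475,-.139,.0491)"
```

```text
clock: 16.38
tcp_pos: [0.5477, -0.1386, 0.0496]
eef_rot: [-3.141, -0.003, 2.662]
ft_force: [-0.3, -0.3, -1.4]
gripper_width: 0.0545
gripper_force: 20.0
clock: 16.8
tcp_pos: [0.5491, -0.1405, 0.0503]
eef_rot: [3.141, 0.001, 2.66]
ft_force: [-0.6, 0.3, -1.5]
gripper_width: 0.0545
gripper_force: 20.0
tcp [ 0.5491 -0.1405  0.0503] rot [3.141e+00 1.000e-03 2.660e+00] w 0.0545 f 20.0 t 16.8 q7 1.33
d total cm [0.21 0.06 0.12] wz None
```

```bash
python3 -m pendant '[{"wx":0,"wy":0,"wz":0,"dx":0.15,"dy":0.05,"dz":0.1,"fingers":1},{"wx":0,"wy":0,"wz":0,"dx":0,"dy":0,"dz":0.06,"fingers":1},{"wx":0,"wy":0,"wz":0,"dx":0,"dy":0,"dz":0,"fingers":1},{"wx":0,"wy":0,"wz":0,"dx":0,"dy":0,"dz":0,"fingers":1},{"wx":0,"wy":0,"wz":0,"dx":0,"dy":0,"dz":0,"fingers":1}]' |sed -n '2p;4p'
python3 -m pendant '[{"wx":0,"wy":0,"wz":0,"dx":0,"dy":0,"dz":0,"fingers":-0.3},{"wx":0,"wy":0,"wz":0,"dx":0,"dy":0,"dz":0,"fingers":-0.5},{"wx":0,"wy":0,"wz":0,"dx":0,"dy":0,"dz":0,"fingers":-1},{"wx":0,"wy":0,"wz":0,"dx":0,"dy":0,"dz":0,"fingers":-1},{"wx":0,"wy":0,"wz":0,"dx":0,"dy":0,"dz":0,"fingers":-1}]'
python3 -m pendant '[{"wx":0,"wy":0,"wz":0,"dx":0,"dy":0,"dz":-1,"fingers":-1},{"wx":0,"wy":0,"wz":0,"dx":0,"dy":0,"dz":-2,"fingers":-1},{"wx":0,"wy":0,"wz":0,"dx":0,"dy":0,"dz":-2,"fingers":-1},{"wx":0,"wy":0,"wz":0,"dx":0,"dy":0,"dz":-1,"fingers":-1},{"wx":0,"wy":0,"wz":0,"dx":0,"dy":0,"dz":0,"fingers":-1}]' >/dev/null
python3 -c "
from h import *
T=optics.camera('top');S=optics.camera('scene')
cv2.imwrite('pics/c9.png',np.hstack([cv2.resize(S[190:290,300:380],None,fx=5,fy=5,interpolation=cv2.INTER_CUBIC),cv2.resize(T[165:265,320:400],None,fx=5,fy=5,interpolation=cv2.INTER_CUBIC)]))
go(.4435,-.1395,.06,3.514)"
```

```text
tcp_pos: [0.5482, -0.1398, 0.0492]
ft_force: [-0.8, -0.3, 5.2]
clock: 17.63
tcp_pos: [0.5474, -0.1391, 0.0478]
eef_rot: [-3.141, -0.001, 2.66]
ft_force: [0.2, -0.4, -1.1]
gripper_width: 0.0826
gripper_force: 0.0
tcp [ 0.5475 -0.1391  0.1082] rot [3.141 0.    2.66 ] w 0.0931 f 0.0 t 18.15 q7 1.33
d total cm [ 9.2  -4.85  4.82] wz -0.854
```

View pics/c9.png

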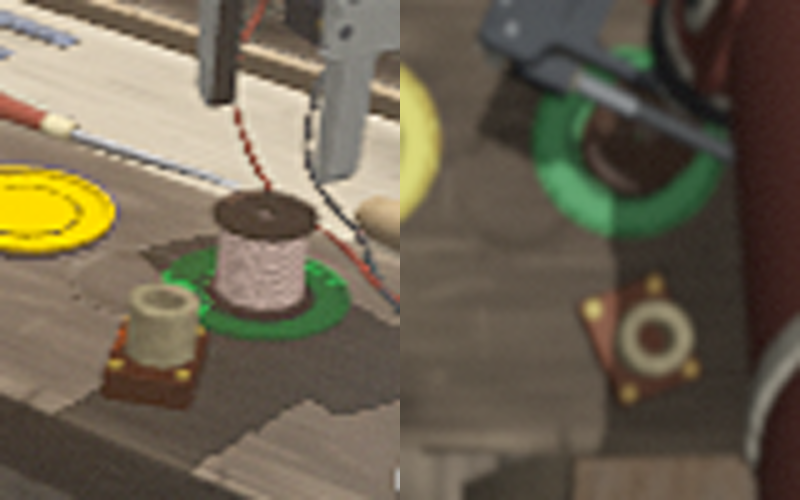

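Bobbin stands in the green dish. The bush (top px ~370.5,232) is undisturbed. Next I turn to the board's yaw and go over the bush.

```bash
python3 -m pendant '[{"wx":0,"wy":0,"wz":-0.122,"dx":0,"dy":0,"dz":-0.5,"fingers":-1},{"wx":0,"wy":0,"wz":-0.122,"dx":0,"dy":0,"dz":0,"fingers":-1},{"wx":0,"wy":0,"wz":-0.122,"dx":0,"dy":0,"dz":0,"fingers":-1},{"wx":0,"wy":0,"wz":-0.122,"dx":0,"dy":0,"dz":0,"fingers":-1},{"wx":0,"wy":0,"wz":-0.122,"dx":0,"dy":0,"dz":0,"fingers":-1}]' >/dev/null
python3 -m pendant '[{"wx":0,"wy":0,"wz":-0.122,"dx":0,"dy":0,"dz":0,"fingers":-1},{"wx":0,"wy":0,"wz":-0.122,"dx":0,"dy":0,"dz":0,"fingers":-1},{"wx":0,"wy":0,"wz":0,"dx":0,"dy":0,"dz":0,"fingers":-1},{"wx":0,"wy":0,"wz":0,"dx":0,"dy":0,"dz":0,"fingers":-1},{"wx":0,"wy":0,"wz":0,"dx":0,"dy":0,"dz":0,"fingers":-1}]' >/dev/null
python3 -c "
from h import *
print(ray('top',320+(656-400)/5-.4,165+337/5-.4,.046),ray('scene',300+164/5-.4,190+299/5-.4,.046))
go(.443,-.141,.045,3.514)"
```

```text
[ 0.44522035 -0.1394032   0.046     ] [ 0.44326353 -0.14137672  0.046     ]
tcp [ 0.547  -0.1391  0.1123] rot [ 3.141e+00 -1.000e-03 -2.772e+00] w 0.0929 f 0.0 t 18.9833 q7 1.97
d total cm [9.77 3.58 6.73] wz -0.003
```

```bash
python3 -m pendant '[{"wx":0,"wy":0,"wz":0,"dx":2,"dy":0.7,"dz":0,"fingers":-1},{"wx":0,"wy":0,"wz":0,"dx":3,"dy":1.1,"dz":0,"fingers":-1},{"wx":0,"wy":0,"wz":0,"dx":2.7,"dy":1,"dz":0,"fingers":-1},{"wx":0,"wy":0,"wz":0,"dx":1.94,"dy":0.79,"dz":0,"fingers":-1},{"wx":0,"wy":0,"wz":0,"dx":0,"dy":0,"dz":1.5,"fingers":-1}]' >/dev/null
python3 -m pendant '[{"wx":0,"wy":0,"wz":0,"dx":0,"dy":0,"dz":2,"fingers":-1},{"wx":0,"wy":0,"wz":0,"dx":0,"dy":0,"dz":2,"fingers":-1},{"wx":0,"wy":0,"wz":0,"dx":0,"dy":0,"dz":0.9,"fingers":-1},{"wx":0,"wy":0,"wz":0,"dx":0,"dy":0,"dz":0,"fingers":-0.3},{"wx":0,"wy":0,"wz":0,"dx":0,"dy":0,"dz":0,"fingers":0}]' 
python3 -c "
from h import *
go(.444,-.1405,.045,3.514)"
```

```text
clock: 19.82
tcp_pos: [0.4447, -0.1407, 0.0489]
eef_rot: [3.141, -0.001, -2.77]
ft_force: [0.1, -0.4, 0.2]
gripper_width: 0.0841
gripper_force: 0.0
tcp [ 0.4447 -0.1407  0.0489] rot [ 3.141e+00 -1.000e-03 -2.770e+00] w 0.0841 f 0.0 t 19.8167 q7 1.95
d total cm [0.06 0.04 0.39] wz -0.0
```

```bash
python3 -m pendant '[{"wx":0,"wy":0,"wz":0,"dx":0,"dy":0,"dz":0.4,"fingers":0},{"wx":0,"wy":0,"wz":0,"dx":0,"dy":0,"dz":0,"fingers":0},{"wx":0,"wy":0,"wz":0,"dx":0,"dy":0,"dz":0,"fingers":0.1},{"wx":0,"wy":0,"wz":0,"dx":0,"dy":0,"dz":0,"fingers":0.15},{"wx":0,"wy":0,"wz":0,"dx":0,"dy":0,"dz":0,"fingers":0.2}]' 15 >/dev/null
python3 -m pendant '[{"wx":0,"wy":0,"wz":0,"dx":0,"dy":0,"dz":0,"fingers":0.25},{"wx":0,"wy":0,"wz":0,"dx":0,"dy":0,"dz":0,"fingers":0.3},{"wx":0,"wy":0,"wz":0,"dx":0,"dy":0,"dz":0,"fingers":0.5},{"wx":0,"wy":0,"wz":0,"dx":0,"dy":0,"dz":0,"fingers":1},{"wx":0,"wy":0,"wz":0,"dx":0,"dy":0,"dz":0,"fingers":1}]' 
python3 -m pendant '[{"wx":0,"wy":0,"wz":0,"dx":0,"dy":0,"dz":0,"fingers":1},{"wx":0,"wy":0,"wz":0,"dx":0,"dy":0,"dz":-0.5,"fingers":1},{"wx":0,"wy":0,"wz":0,"dx":0,"dy":0,"dz":-1,"fingers":1},{"wx":0,"wy":0,"wz":0,"dx":0,"dy":0,"dz":-2,"fingers":1},{"wx":0,"wy":0,"wz":0,"dx":0,"dy":0,"dz":-1.5,"fingers":1}]' 
python3 -c "
from h import *
go(.55,.0085,.095)"
```

```text
clock: 20.65
tcp_pos: [0.4447, -0.1409, 0.0452]
eef_rot: [-3.141, 0.0, -2.769]
ft_force: [-0.1, 0.1, 2.2]
gripper_width: 0.0334
gripper_force: 15.0
clock: 21.07
tcp_pos: [0.4443, -0.1407, 0.0957]
eef_rot: [3.141, -0.001, -2.769]
ft_force: [0.5, 0.2, -1.2]
gripper_width: 0.0329
gripper_force: 15.0
tcp [ 0.4443 -0.1407  0.0957] rot [ 3.141e+00 -1.000e-03 -2.769e+00] w 0.0329 f 15.0 t 21.0667 q7 1.98
d total cm [-15.27  10.05   0.07] wz None
```

```bash
python3 -m pendant '[{"wx":0,"wy":0,"wz":0,"dx":-1.5,"dy":1,"dz":0,"fingers":1},{"wx":0,"wy":0,"wz":0,"dx":-2.5,"dy":1.65,"dz":0,"fingers":1},{"wx":0,"wy":0,"wz":0,"dx":-3,"dy":2,"dz":0,"fingers":1},{"wx":0,"wy":0,"wz":0,"dx":-3,"dy":2,"dz":0,"fingers":1},{"wx":0,"wy":0,"wz":0,"dx":-3,"dy":2,"dz":0,"fingers":1}]' >/dev/null
python3 -m pendant '[{"wx":0,"wy":0,"wz":0,"dx":-2.27,"dy":1.4,"dz":0,"fingers":1},{"wx":0,"wy":0,"wz":0,"dx":0,"dy":0,"dz":2,"fingers":1},{"wx":0,"wy":0,"wz":0,"dx":0,"dy":0,"dz":2,"fingers":1},{"wx":0,"wy":0,"wz":0,"dx":0,"dy":0,"dz":0.5,"fingers":1},{"wx":0,"wy":0,"wz":0,"dx":0,"dy":0,"dz":0,"fingers":1}]' >/dev/null
python3 -m pendant '[{"wx":0,"wy":0,"wz":0,"dx":0,"dy":0,"dz":0,"fingers":1},{"wx":0,"wy":0,"wz":0,"dx":0,"dy":0,"dz":0,"fingers":1},{"wx":0,"wy":0,"wz":0,"dx":0,"dy":0,"dz":0.5,"fingers":1},{"wx":0,"wy":0,"wz":0,"dx":0,"dy":0,"dz":0,"fingers":1},{"wx":0,"wy":0,"wz":0,"dx":0,"dy":0,"dz":0,"fingers":1}]' 
python3 -c "
from h import *
go(.55,.0085,.0332)"
```

```text
clock: 22.32
tcp_pos: [0.5504, 0.0081, 0.0453]
eef_rot: [-3.141, 0.0, -2.77]
ft_force: [-1.2, -0.2, -1.0]
gripper_width: 0.0331
gripper_force: 15.0
tcp [0.5504 0.0081 0.0453] rot [-3.141  0.    -2.77 ] w 0.0331 f 15.0 t 22.3167 q7 1.7
d total cm [0.02 0.05 1.21] wz None
```

```bash
python3 -m pendant '[{"wx":0,"wy":0,"wz":0,"dx":0,"dy":0,"dz":0.7,"fingers":1},{"wx":0,"wy":0,"wz":0,"dx":0,"dy":0,"dz":0.4,"fingers":1},{"wx":0,"wy":0,"wz":0,"dx":0,"dy":0,"dz":0.15,"fingers":1},{"wx":0,"wy":0,"wz":0,"dx":0,"dy":0,"dz":0,"fingers":1},{"wx":0,"wy":0,"wz":0,"dx":0,"dy":0,"dz":0,"fingers":1}]'
python3 -m pendant '[{"wx":0,"wy":0,"wz":0,"dx":0,"dy":0,"dz":0,"fingers":0.2},{"wx":0,"wy":0,"wz":0,"dx":0,"dy":0,"dz":0,"fingers":0},{"wx":0,"wy":0,"wz":0,"dx":0,"dy":0,"dz":0,"fingers":-0.5},{"wx":0,"wy":0,"wz":0,"dx":0,"dy":0,"dz":0,"fingers":-0.5},{"wx":0,"wy":0,"wz":0,"dx":0,"dy":0,"dz":-0.2,"fingers":-0.5}]'
python3 -m pendant '[{"wx":0,"wy":0,"wz":0,"dx":0,"dy":0,"dz":-1.5,"fingers":-1},{"wx":0,"wy":0,"wz":0,"dx":0,"dy":0,"dz":-2,"fingers":-1},{"wx":0,"wy":0,"wz":0,"dx":0,"dy":0,"dz":-2.5,"fingers":-1},{"wx":0,"wy":0,"wz":0,"dx":0,"dy":0,"dz":-2,"fingers":-1},{"wx":0,"wy":0,"wz":0,"dx":0,"dy":0,"dz":0,"fingers":-1}]' >/dev/null
python3 -c "
from h import *
T=optics.camera('top');S=optics.camera('scene')
cv2.imwrite('pics/c10.png',np.hstack([cv2.resize(S[200:300,275:375],None,fx=4,fy=4,interpolation=cv2.INTER_CUBIC),cv2.resize(T[205:265,340:390],None,fx=8,fy=6.666667,interpolation=cv2.INTER_CUBIC)]))
go(.444,-.139,.018,3.514)
for n,im,r in(('top',T,(340,205,400,262)),('scene',S,(310,240,350,282))):
  for b in blobs(im,(18,80,90),(34,255,255),r,3): print(n,b[0],np.round(b[1],1),ray(n,*b[1],.019)[:2])
"
```

```text
clock: 22.73
tcp_pos: [0.5503, 0.0082, 0.033]
eef_rot: [-3.141, -0.0, -2.769]
ft_force: [-0.8, -0.4, 4.7]
gripper_width: 0.033
gripper_force: 15.0
clock: 23.15
tcp_pos: [0.5501, 0.0083, 0.0341]
eef_rot: [3.141, -0.001, -2.769]
ft_force: [-0.5, -0.3, -0.1]
gripper_width: 0.0592
gripper_force: 0.0
tcp [0.5507 0.0083 0.1152] rot [-3.141e+00  1.000e-03 -2.769e+00] w 0.0926 f 0.0 t 23.6667 q7 1.72
d total cm [15.3  -9.84  9.72] wz -0.0
scene 6 [326.  253.5] [ 0.45856495 -0.11588218]
scene 6 [339.  255.5] [ 0.47022102 -0.14638566]
scene 6 [322.5 262.3] [ 0.41591646 -0.13212866]
scene 6 [336.  264.5] [ 0.427528   -0.16295835]
scene 3 [311. 240.] [ 0.49551487 -0.04744586]
```

View pics/c10.png

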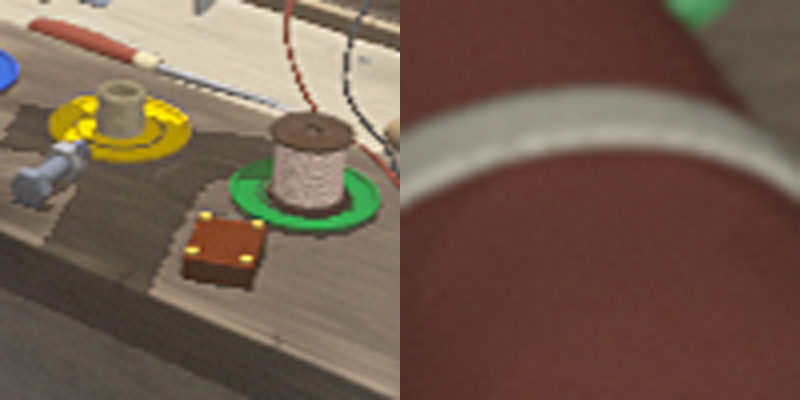

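The bush stands in the yellow dish (305,228). The board's four studs are at scene px (326,253), (339,255), (322,262) and (336,264), and both views agree on centre (0.444,-0.139) and yaw 0.37.

```bash
python3 -m pendant '[{"wx":0,"wy":0,"wz":0,"dx":2,"dy":-1.3,"dz":0,"fingers":-1},{"wx":0,"wy":0,"wz":0,"dx":3,"dy":-1.9,"dz":0,"fingers":-1},{"wx":0,"wy":0,"wz":0,"dx":3,"dy":-1.9,"dz":0,"fingers":-1},{"wx":0,"wy":0,"wz":0,"dx":3,"dy":-1.9,"dz":0,"fingers":-1},{"wx":0,"wy":0,"wz":0,"dx":2.5,"dy":-1.7,"dz":0,"fingers":-1}]' >/dev/null
python3 -m pendant '[{"wx":0,"wy":0,"wz":0,"dx":1.8,"dy":-1.14,"dz":0,"fingers":-1},{"wx":0,"wy":0,"wz":0,"dx":0,"dy":0,"dz":2.5,"fingers":-1},{"wx":0,"wy":0,"wz":0,"dx":0,"dy":0,"dz":3,"fingers":-1},{"wx":0,"wy":0,"wz":0,"dx":0,"dy":0,"dz":2,"fingers":-1},{"wx":0,"wy":0,"wz":0,"dx":0,"dy":0,"dz":0,"fingers":-0.6}]' >/dev/null
python3 -m pendant '[{"wx":0,"wy":0,"wz":0,"dx":0,"dy":0,"dz":0,"fingers":-0.5},{"wx":0,"wy":0,"wz":0,"dx":0,"dy":0,"dz":0,"fingers":-0.5},{"wx":0,"wy":0,"wz":0,"dx":0,"dy":0,"dz":0,"fingers":-0.5},{"wx":0,"wy":0,"wz":0,"dx":0,"dy":0,"dz":0,"fingers":-0.5},{"wx":0,"wy":0,"wz":0,"dx":0,"dy":0,"dz":0,"fingers":-0.5}]' 
python3 -c "
from h import *
go(.444,-.1387,.020,3.512)"
```

```text
clock: 24.92
tcp_pos: [0.4443, -0.1391, 0.0405]
eef_rot: [-3.14, 0.002, -2.769]
ft_force: [0.2, -0.3, 0.3]
gripper_width: 0.0699
gripper_force: 0.0
tcp [ 0.4443 -0.1391  0.0405] rot [-3.140e+00  2.000e-03 -2.769e+00] w 0.0699 f 0.0 t 24.9167 q7 1.95
d total cm [0.01 0.05 2.05] wz 0.002
```

```bash
python3 -m pendant '[{"wx":0,"wy":0,"wz":0,"dx":0,"dy":0.05,"dz":1,"fingers":-0.5},{"wx":0,"wy":0,"wz":0,"dx":0,"dy":0,"dz":0.7,"fingers":-0.5},{"wx":0,"wy":0,"wz":0,"dx":0,"dy":0,"dz":0.25,"fingers":-0.3},{"wx":0,"wy":0,"wz":0,"dx":0,"dy":0,"dz":0,"fingers":-0.1},{"wx":0,"wy":0,"wz":0,"dx":0,"dy":0,"dz":0,"fingers":0}]' 15
python3 -m pendant '[{"wx":0,"wy":0,"wz":0,"dx":0,"dy":0,"dz":0,"fingers":0.05},{"wx":0,"wy":0,"wz":0,"dx":0,"dy":0,"dz":0,"fingers":0.1},{"wx":0,"wy":0,"wz":0,"dx":0,"dy":0,"dz":0,"fingers":0.5},{"wx":0,"wy":0,"wz":0,"dx":0,"dy":0,"dz":0,"fingers":1},{"wx":0,"wy":0,"wz":0,"dx":0,"dy":0,"dz":0,"fingers":1}]' 
python3 -m pendant '[{"wx":0,"wy":0,"wz":0,"dx":0,"dy":0,"dz":0,"fingers":1},{"wx":0,"wy":0,"wz":0,"dx":0,"dy":0,"dz":-0.5,"fingers":1},{"wx":0,"wy":0,"wz":0,"dx":0,"dy":0,"dz":-1,"fingers":1},{"wx":0,"wy":0,"wz":0,"dx":0,"dy":0,"dz":-2,"fingers":1},{"wx":0,"wy":0,"wz":0,"dx":0,"dy":0,"dz":-1.5,"fingers":1}]' 
python3 -c "
from h import *
go(.449,-.323,.07)"
```

```text
clock: 25.33
tcp_pos: [0.4434, -0.1385, 0.0201]
eef_rot: [3.142, -0.0, -2.769]
ft_force: [-0.1, -0.3, 0.8]
gripper_width: 0.0541
gripper_force: 0.0
clock: 25.75
tcp_pos: [0.4437, -0.1386, 0.0203]
eef_rot: [-3.141, 0.001, -2.769]
ft_force: [-0.5, -1.2, 1.4]
gripper_width: 0.0438
gripper_force: 15.0
clock: 26.17
tcp_pos: [0.4429, -0.1383, 0.0707]
eef_rot: [3.141, -0.001, -2.769]
ft_force: [0.0, -0.2, -0.1]
gripper_width: 0.0437
gripper_force: 15.0
tcp [ 0.4429 -0.1383  0.0707] rot [ 3.141e+00 -1.000e-03 -2.769e+00] w 0.0437 f 15.0 t 26.1667 q7 1.96
d total cm [  6.15 -17.42   0.07] wz None
```

```bash
python3 -m pendant '[{"wx":0,"wy":0,"wz":0,"dx":0.6,"dy":-1.7,"dz":0,"fingers":1},{"wx":0,"wy":0,"wz":0,"dx":0.95,"dy":-2.7,"dz":0,"fingers":1},{"wx":0,"wy":0,"wz":0,"dx":1,"dy":-2.8,"dz":0,"fingers":1},{"wx":0,"wy":0,"wz":0,"dx":1,"dy":-2.8,"dz":0,"fingers":1},{"wx":0,"wy":0,"wz":0,"dx":1,"dy":-2.8,"dz":0,"fingers":1}]' >/dev/null
python3 -m pendant '[{"wx":0,"wy":0,"wz":0,"dx":0.9,"dy":-2.6,"dz":0,"fingers":1},{"wx":0,"wy":0,"wz":0,"dx":0.7,"dy":-2.02,"dz":0,"fingers":1},{"wx":0,"wy":0,"wz":0,"dx":0,"dy":0,"dz":1,"fingers":1},{"wx":0,"wy":0,"wz":0,"dx":0,"dy":0,"dz":1.5,"fingers":1},{"wx":0,"wy":0,"wz":0,"dx":0,"dy":0,"dz":0.5,"fingers":1}]' >/dev/null
python3 -m pendant '[{"wx":0,"wy":0,"wz":0,"dx":0,"dy":0,"dz":0,"fingers":1},{"wx":0,"wy":0,"wz":0,"dx":0,"dy":0,"dz":0,"fingers":1},{"wx":0,"wy":0,"wz":0,"dx":0,"dy":0,"dz":0,"fingers":1},{"wx":0,"wy":0,"wz":0,"dx":0,"dy":0,"dz":0,"fingers":1},{"wx":0,"wy":0,"wz":0,"dx":0,"dy":0,"dz":0,"fingers":1}]' 
python3 -c "
from h import *
go(.449,-.323,.0243)
S=optics.camera('scene')
cv2.imwrite('pics/c11.png',cv2.resize(S[220:320,350:470],None,fx=5,fy=5,interpolation=cv2.INTER_CUBIC))"
```

```text
clock: 27.42
tcp_pos: [0.45, -0.3231, 0.0407]
eef_rot: [-3.141, 0.001, -2.769]
ft_force: [0.1, 0.7, -1.3]
gripper_width: 0.0438
gripper_force: 15.0
tcp [ 0.45   -0.3231  0.0407] rot [-3.141e+00  1.000e-03 -2.769e+00] w 0.0438 f 15.0 t 27.4167 q7 2.26
d total cm [0.09 0.04 1.64] wz None
```

View pics/c11.png

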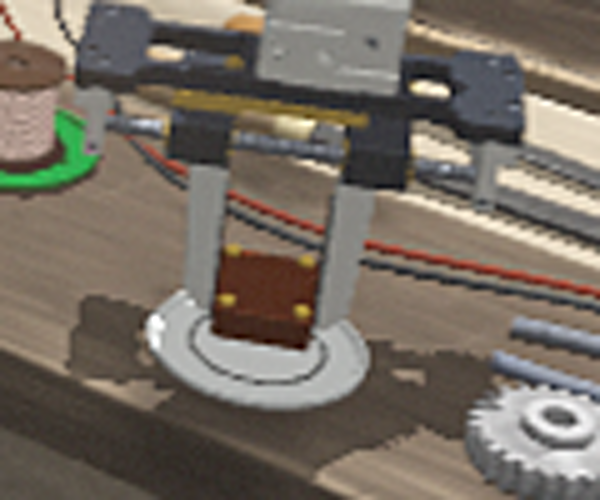

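Board is level, above the white dish (402,288). Lower it and open only a little inside the rim.

```bash
python3 -m pendant '[{"wx":0,"wy":0,"wz":0,"dx":0.05,"dy":0,"dz":0.9,"fingers":1},{"wx":0,"wy":0,"wz":0,"dx":0,"dy":0,"dz":0.5,"fingers":1},{"wx":0,"wy":0,"wz":0,"dx":0,"dy":0,"dz":0.25,"fingers":1},{"wx":0,"wy":0,"wz":0,"dx":0,"dy":0,"dz":0,"fingers":1},{"wx":0,"wy":0,"wz":0,"dx":0,"dy":0,"dz":0,"fingers":1}]'
python3 -m pendant '[{"wx":0,"wy":0,"wz":0,"dx":0,"dy":0,"dz":0,"fingers":0},{"wx":0,"wy":0,"wz":0,"dx":0,"dy":0,"dz":0,"fingers":-0.08},{"wx":0,"wy":0,"wz":0,"dx":0,"dy":0,"dz":0,"fingers":-0.08},{"wx":0,"wy":0,"wz":0,"dx":0,"dy":0,"dz":0,"fingers":-0.08},{"wx":0,"wy":0,"wz":0,"dx":0,"dy":0,"dz":0,"fingers":-0.08}]'
```

```text
clock: 27.88
tcp_pos: [0.4487, -0.3232, 0.0238]
eef_rot: [3.141, -0.001, -2.77]
ft_force: [-1.5, 0.2, 5.4]
gripper_width: 0.0438
gripper_force: 15.0
clock: 28.3
tcp_pos: [0.4491, -0.3233, 0.0233]
eef_rot: [3.141, -0.0, -2.769]
ft_force: [-0.9, 0.3, 0.3]
gripper_width: 0.0506
gripper_force: 0.0
```

```bash
python3 -m pendant '[{"wx":0,"wy":0,"wz":0,"dx":0,"dy":0,"dz":-0.5,"fingers":-0.08},{"wx":0,"wy":0,"wz":0,"dx":0,"dy":0,"dz":-1.5,"fingers":-0.08},{"wx":0,"wy":0,"wz":0,"dx":0,"dy":0,"dz":-2.5,"fingers":-0.08},{"wx":0,"wy":0,"wz":0,"dx":0,"dy":0,"dz":-3,"fingers":-0.5},{"wx":0,"wy":0,"wz":0,"dx":0,"dy":0,"dz":-3,"fingers":-1}]' >/dev/null
python3 -m pendant '[{"wx":0,"wy":0,"wz":0,"dx":0,"dy":0,"dz":-3,"fingers":-1},{"wx":0,"wy":0,"wz":0,"dx":0,"dy":-3,"dz":-2,"fingers":-1},{"wx":0,"wy":0,"wz":0,"dx":0,"dy":-3,"dz":0,"fingers":-1},{"wx":0,"wy":0,"wz":0,"dx":0,"dy":-3,"dz":0,"fingers":-1},{"wx":0,"wy":0,"wz":0,"dx":0,"dy":-3,"dz":0,"fingers":-1}]' >/dev/null
python3 -m pendant '[{"wx":0,"wy":0,"wz":0,"dx":0,"dy":-2,"dz":0,"fingers":-1},{"wx":0,"wy":0,"wz":0,"dx":0,"dy":0,"dz":0,"fingers":-1},{"wx":0,"wy":0,"wz":0,"dx":0,"dy":0,"dz":0,"fingers":-1},{"wx":0,"wy":0,"wz":0,"dx":0,"dy":0,"dz":0,"fingers":-1},{"wx":0,"wy":0,"wz":0,"dx":0,"dy":0,"dz":0,"fingers":-1}]'
python3 -c "
from h import *
T=optics.camera('top');S=optics.camera('scene');cv2.imwrite('pics/Tf.png',T);cv2.imwrite('pics/Sf.png',S)
a=cv2.resize(S[185:310,195:445],None,fx=3.2,fy=2.4,interpolation=cv2.INTER_CUBIC);b=cv2.resize(T[160:260,170:470],None,fx=2.6667,fy=2.6667,interpolation=cv2.INTER_CUBIC)
cv2.imwrite('pics/c12.png',np.vstack([a,b]))"
```

```text
clock: 29.55
tcp_pos: [0.5001, -0.4519, 0.1788]
eef_rot: [3.14, 0.0, -2.767]
ft_force: [-0.2, -0.6, -0.2]
gripper_width: 0.0929
gripper_force: 0.0
```

View pics/c12.png

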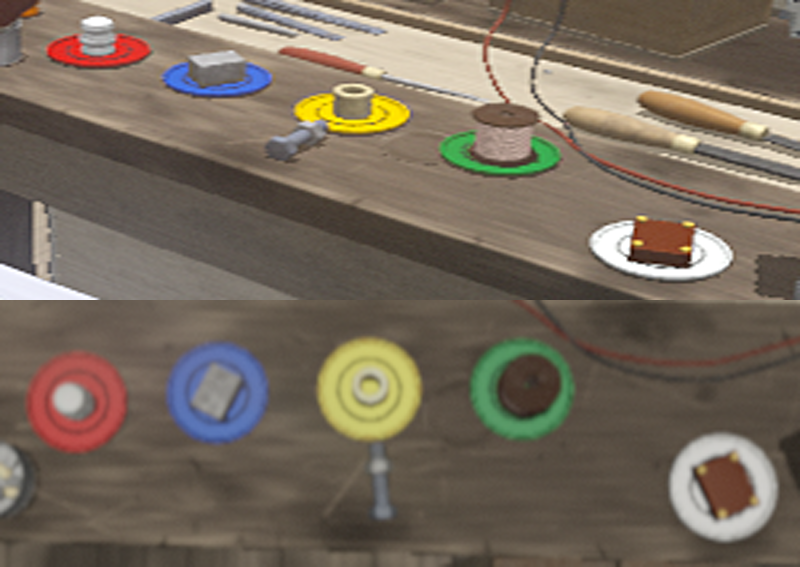

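```bash
python3 -c "
from h import *
f=lambda u,v,z:ray('top',170+u/2.6667,160+(v-300)/2.6667,z)[:2]
for n,p,z,d in(('ins',(70,400),.048,(77,401)),('blk',(217,390),.032,(217,392)),('bush',(370,386),.034,(370,389)),('bob',(529,387),.052,(522,389)),('brd',(726,486),.02,(723,487))): e=f(*p,z)-f(*d,.006);print(n,np.round(e*1000,1),round(np.hypot(*e)*1000,1))
s=readout.read_state();print(s['clock'])
"
```

```text
ins [-5.1 -3.3] 6.1
blk [-2.1 -2.8] 3.5
bush [-1.4  0.8] 1.7
bob [-5.2  1.3] 5.4
brd [0.1 2. ] 2.0
29.65
```

```bash
python3 -c "
from bench import workorder
print(workorder.sign_off())"
```

```text
the job is handed in; nothing more can be done
None
```

I took both stacks down and set all five parts upright in their own dishes, each about 6 mm or less from the dish centre by my last camera measurement (limit 13 mm), then handed the job in at about 30 s; sign-off returned no verdict.

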